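# Scoop glass gems into the mosaic bowl

## Robot

A 6-joint arm with a two-finger parallel gripper is mounted at the origin on the work surface. World frame = base frame: x ahead of the robot, y to its left, z up, the work surface at z = 0. Lengths are in mm, angles in rad, forces in N, time in s.
With the tool pointing down it reaches from about 275 to 1000 mm from the base axis. Payload 8.4 kg.
Tool frame: the origin (TCP) lies midway between the tips of the shut fingers; the grasp point (between the pads) lies 19 mm behind it; z points along the fingers, y is the direction in which the jaws open and shut (so a half turn about z gives the same grasp; the last joint's range is limited). The gripper opens to 85 mm and grips with 20 to 120 N. Pads are 22 mm wide; open, the fingers measure 114 mm over their backs; the gripper's body (76 mm by 85 mm) begins 54 mm behind the grasp point. The pads swing forward as they close: fully open they stand 13 mm farther back than shut.
Start: joints at [-0.002, 0.353, 1.633, -0, 1.155, -0.002], TCP at [625.002, -0, 195.981] pointing down, gripper open.
Joint ranges: [-2.63, 2.63], [-0.92, 2.1], [0.06, 2.66], [-1.3, 4.44], [0, 2.69], [-3.02, 3.02]. Speed limits (rad/s): [2.22, 2.22, 2.79, 3.14, 3.14, 3.14].

## Interface

Orientations are given as a unit quaternion [w, x, y, z].
In Python, from plant import ctrl, imaging gives the robot as it stands.
- The arm moves only by the tool send_rows, never from a script. Its argument "motion" is a list of rows, each a list of 7 numbers: the closure, from 0 (fully open) to 1 (shut), then the shift along the world's x, y, z in units of 40 mm (1.0 is 40 mm), then the turn, a rotation vector about the world's x, y, z in units of 5 degrees (1.0 is 5 degrees). In form: [[fingers, tx, ty, tz, ax, ay, az], ...]. A call has 1 to 10 rows; each row shifts and turns the commanded pose from where the row before left it; what a row does not reach is not made up. A row lasts 1/12 s, in which the tool goes at most 41.7 mm and 7.16 degrees, less where a joint would pass 70% of its speed; a pose out of reach is approached as far as the arm can. A call is refused whole if a number of a shift passes 1 or a number of a turn 1, either way. A call with a gripper value outside its range is refused whole. The fingers move at their own pace and stop on an object; "grip_force" is the grip in N (left out, the last holds). Time passes only in rows, so rows that do not move let the fingers close. It gives the time, the measured TCP pose, the force and the opening at its end, in the units of the state.
- ctrl.observe(): the state, without advancing time (a new reading comes with each control period).
- imaging.read_camera(name): name is "scene" or "side" or "wrist"; returns the picture (384x512x3 uint8, red, green, blue); there is no depth.
- imaging.get_calibration(name): a dict with "intrinsics" (3x3 intrinsics, pixels), "xyz" and "orientation" of the camera in the world; the wrist camera has in their place "tool_from_camera" (4x4, takes a point from camera to tool coordinates, whose origin is the TCP and whose axes are the flange's). Camera axes: x right, y up, looking along -z (the intrinsics and any distortion apply to the point x, -y, -z); pixel columns grow to the right and rows downward; lengths in mm; the calibration is good to about 2 mm. A picture is of the moment at which its call begins: read the wrist's pose just before it. get_calibration takes no time and is no camera call.
- ctrl.finish_job(): hands the job in, once; it reports no verdict.
The state is a dict: "time_s": time; "joint_positions": joint angles; "joint_velocities": joint speeds; "effort": joint torques, N m; "ee_pos": TCP position; "tcp_rot": TCP orientation; "wrist_force": force on the tool from outside, world axes, zero at the start; "ft_torque": the same for the moment, N m; "opening": opening from 0.0 (shut) to 1.0 (fully open).
Only numpy, scipy, OpenCV 4.12 (cv2) and the standard library are available. Lean on these libraries where they do the work, as an engineer would, in place of code of your own. Each camera call takes 0.05 s, during which the arm holds its last target.

## Task

Pick up the scoop by its handle, scoop the six dark glass gems out of the white tray and tip them into the bowl, in as many scoops as it takes; no more than one gem may stay behind in the tray. Then lay the empty scoop back level on its cork mat. Spill none, do not touch gems with the fingers, and do not push the bowl out of its place or disturb the other things on the table.

Things in the scene. Friction and masses are not known exactly. Their poses are not given: they have to be found in the camera images.
- scoop: steel scoop with wooden handle, 0.2 kg, on the cork mat; stands level by itself. Pan 80 mm long (x), 76 mm wide (y), floor 1.6 mm and walls 2.5 mm thick; side walls 29 mm high (18 mm over the front 28 mm), back wall 32 mm; mouth open at +x. Origin: centre of the pan's underside, z up.
- scoop_grip (a point): where to take the scoop's handle: 71.5 mm behind the scoop's origin and 71 mm above its underside, in the middle of the handle. The straight handle, 18 mm wide (scoop's y), 14 mm thick, 85 mm long, rises backwards from the back wall at 55 degrees to the pan's floor; its top is 100 mm above the underside.
- scoop_lip (a point): middle of the pan's front lower edge, 40 mm ahead of the scoop's origin
- scoop_pan (a point): point over the middle of the pan, 10 mm above its underside
- tray: white plastic tray fixed to the table, outside 214 mm (its x) x 96 mm (its y) x 34 mm high, walls and floor 5 mm thick, open at the top. Origin: centre of its underside. The gems lie loose in its -x half (the half nearer the robot); the +x half starts empty.
- bowl: round white bowl standing loose on the table, 0.5 kg, rim radius 85 mm, 58 mm high, narrower at the foot. Origin: centre of its underside.
- mat: cork mat fixed to the table, 250 mm (its x) x 140 mm (its y) x 4 mm thick. Origin: centre of its underside. The scoop starts on it with its mouth roughly along the mat's -x, towards the robot.
- gem0: one of six alike dark glass gems: chunky round pieces, 22 mm diameter and 14 mm thick with rounded bevelled edges, slippery (friction about 0.3), 12 g. Origin: its centre; z is its round axis.
- gem1: one of six alike dark glass gems: chunky round pieces, 22 mm diameter and 14 mm thick with rounded bevelled edges, slippery (friction about 0.3), 12 g. Origin: its centre; z is its round axis.
- gem2: one of six alike dark glass gems: chunky round pieces, 22 mm diameter and 14 mm thick with rounded bevelled edges, slippery (friction about 0.3), 12 g. Origin: its centre; z is its round axis.
- gem3: one of six alike dark glass gems: chunky round pieces, 22 mm diameter and 14 mm thick with rounded bevelled edges, slippery (friction about 0.3), 12 g. Origin: its centre; z is its round axis.
- gem4: one of six alike dark glass gems: chunky round pieces, 22 mm diameter and 14 mm thick with rounded bevelled edges, slippery (friction about 0.3), 12 g. Origin: its centre; z is its round axis.
- gem5: one of six alike dark glass gems: chunky round pieces, 22 mm diameter and 14 mm thick with rounded bevelled edges, slippery (friction about 0.3), 12 g. Origin: its centre; z is its round axis.
- glue: bystander: a small white glue bottle with grey cap, 38 mm diameter, 75 mm tall, upright. Origin: centre of its underside.
- pen: bystander: a black marker pen, 130 mm long and 12 mm thick, lying. Origin: under its middle.
- nippers: bystander: tile nippers with black handles, 130 mm long, 12 mm thick, lying. Origin: centre of its underside.
- shard: bystander: a flat piece of dark glass, 50 x 30 x 6 mm. Origin: centre of its underside.

How it is judged:
By the outcome, as a careful person would: the job done as asked, in the order asked, and still so for the second after the job is handed in, with the robot touching nothing.
It also fails if it takes over 72 s, if anything falls off the work surface, if the arm or the gripper's body presses on something with over 40 N, if the wrist force passes 120 N, or if a joint passes its speed limit or range.

## Working session

There is one attempt and no reset: what is moved stays moved. The work goes in short steps, Python scripts to look and compute and a tool call to move; the robot and the scene stay as the last step left them, time stands still between calls to the robot, and variables do not carry over. Pictures are saved under pics/ and viewed, and the job is handed in when it is done.

Besides the shell and the picture viewer there is one more tool, called after ">>>" as name([rows], argument=value, ...), one row to a line, values as JSON. send_rows: Moves the arm, as the interface text tells. Its arguments: {"type":"object","properties":{"motion":{"type":"array"},"grip_force":{"type":"number"}},"required":["motion"]}

```bash
ls; mkdir -p pics; python3 - <<'E'
from plant import ctrl, imaging
import cv2,json
s=ctrl.observe()
print(s)
for n in ["scene","side","wrist"]:
    c=imaging.get_calibration(n); print(n,c)
    im=imaging.read_camera(n); cv2.imwrite(f"pics/{n}0.png",im[:,:,::-1])
E
```

```text
pics
{'time_s': 0.0, 'joint_positions': array([-2.41871381e-03,  3.53640230e-01,  1.63417882e+00, -3.16778065e-06,
        1.15520351e+00, -2.38682342e-03]), 'joint_velocities': array([-6.28967399e-04,  1.58024065e-03, -2.86592383e-04,  4.57167487e-04,
        8.87022886e-04,  5.03652436e-06]), 'effort': array([-2.03471049e-03, -6.05236173e+01, -3.42063046e+01, -2.62302356e-04,
        9.48130677e-03,  3.61521288e-06]), 'ee_pos': array([ 6.24445982e+02, -1.14501767e-02,  1.95247548e+02]), 'tcp_rot': array([-5.05739613e-04,  7.07117422e-01,  7.07095778e-01, -5.05358819e-04]), 'wrist_force': array([ 0.28620441,  0.02554657, -0.43839026]), 'ft_torque': array([-0.00189238, -0.00236472, -0.00574807]), 'opening': 0.9989540465746336}
scene {'intrinsics': array([[392.3955176 ,   0.        , 249.7492654 ],
       [  0.        , 392.3955176 , 186.94671014],
       [  0.        ,   0.        ,   1.        ]]), 'xyz': array([871.61299283, 518.79842241, 799.11740535]), 'orientation': array([0.23072184, 0.09184304, 0.33997095, 0.9070568 ])}
side {'intrinsics': array([[469.53551243,   0.        , 257.88866772],
       [  0.        , 469.53551243, 190.05388059],
       [  0.        ,   0.        ,   1.        ]]), 'xyz': array([ 447.05348993, -806.59773172,  671.06359471]), 'orientation': array([ 0.8914773 ,  0.44797383, -0.03618949, -0.05725382])}
wrist {'intrinsics': array([[342.4651916 ,   0.        , 253.9848311 ],
       [  0.        , 342.4651916 , 195.52783435],
       [  0.        ,   0.        ,   1.        ]]), 'tool_from_camera': array([[-9.27712799e-04,  9.63884761e-01,  2.66318055e-01,
         6.70280394e+01],
       [ 9.99999522e-01,  8.11763157e-04,  5.45461398e-04,
         1.06748471e+00],
       [ 3.09574744e-04,  2.66318434e-01, -9.63885053e-01,
        -1.77196688e+02],
       [ 0.00000000e+00,  0.00000000e+00,  0.00000000e+00,
         1.00000000e+00]])}
```

View pics/scene0.png

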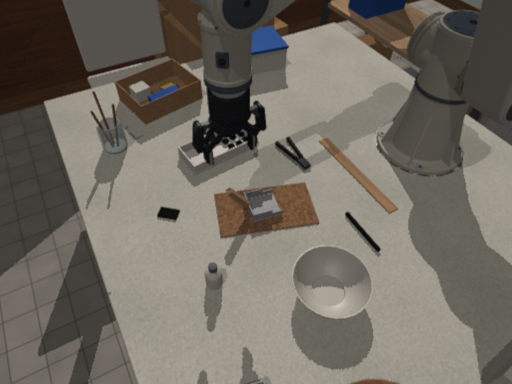

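View pics/side0.png

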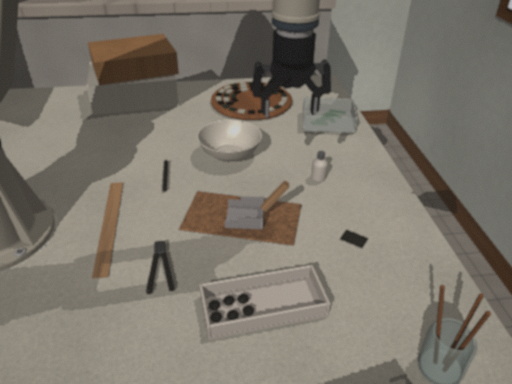

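View pics/wrist0.png

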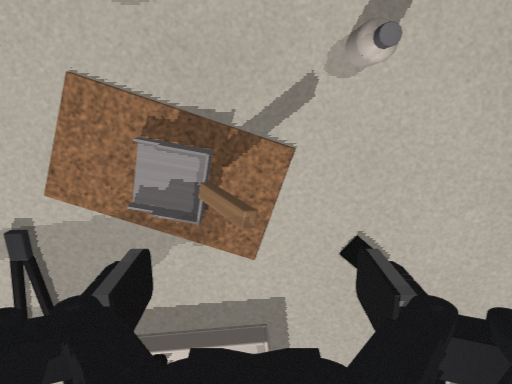

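```bash
cat > h.py <<'E'
import numpy as np, cv2
from plant import ctrl, imaging
from scipy.spatial.transform import Rotation as R
def quat(q): return R.from_quat(np.r_[q[1:],q[0]])
def cam(n,s=None):
    c=imaging.get_calibration(n)
    if n=="wrist":
        s=s or ctrl.observe(); T=np.eye(4);T[:3,:3]=quat(s["tcp_rot"]).as_matrix();T[:3,3]=s["ee_pos"]
        M=T@c["tool_from_camera"]
    else:
        M=np.eye(4);M[:3,:3]=quat(c["orientation"]).as_matrix();M[:3,3]=c["xyz"]
    return c["intrinsics"],M
def pix2(K,M,uv,z):
    uv=np.atleast_2d(uv).astype(float)
    d=np.c_[(uv[:,0]-K[0,2])/K[0,0],-(uv[:,1]-K[1,2])/K[1,1],-np.ones(len(uv))]@M[:3,:3].T
    t=(z-M[2,3])/d[:,2]; return M[:3,3]+d*t[:,None]
def proj(K,M,P):
    P=(np.atleast_2d(P)-M[:3,3])@M[:3,:3]
    return np.c_[K[0,0]*P[:,0]/-P[:,2]+K[0,2],-K[1,1]*P[:,1]/-P[:,2]+K[1,2]]
def crop(im,x0,y0,x1,y1,f,fn):
    cv2.imwrite("pics/"+fn,cv2.resize(im[y0:y1,x0:x1,::-1],None,fx=f,fy=f,interpolation=cv2.INTER_CUBIC))
E
python3 - <<'E'
import cv2
from h import crop
im=cv2.imread('pics/side0.png')[:,:,::-1]
crop(im,190,255,340,345,5,'s1.png'); crop(im,170,180,310,250,5.5,'s2.png'); crop(im,190,110,340,190,5,'s3.png')
im=cv2.imread('pics/wrist0.png')[:,:,::-1]
crop(im,30,60,310,270,2.8,'w1.png')
E
```

```text
(no output)
```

View pics/s1.png

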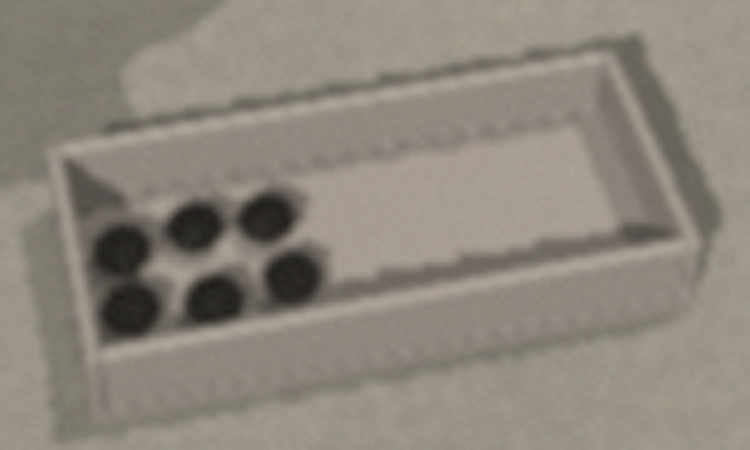

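View pics/s2.png

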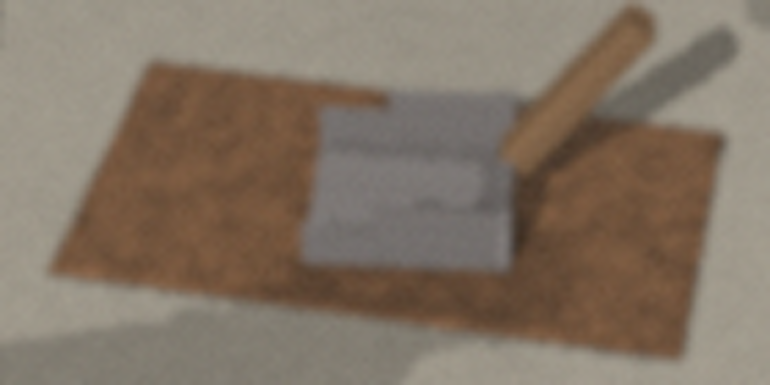

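View pics/s3.png

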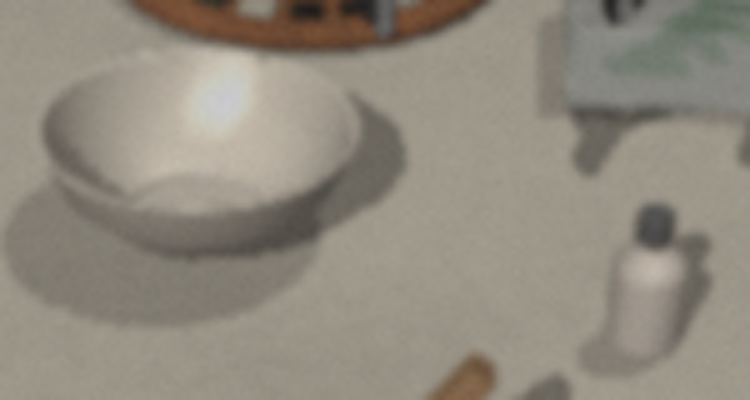

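View pics/w1.png

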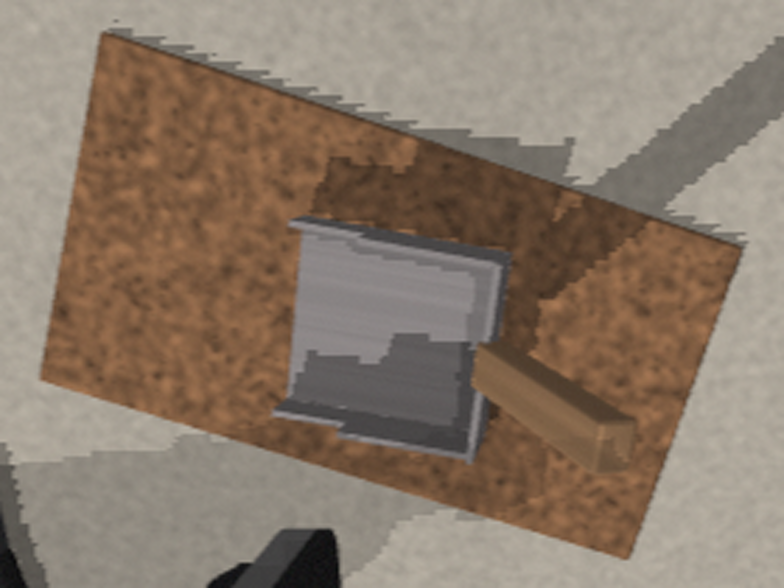

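```bash
cat > fit.py <<'E'
from h import *
from scipy.optimize import least_squares
def fit(obs,x0,z0):
    # obs: list of (K,M,local pts, px)
    def res(p):
        r=R.from_euler('z',p[2])
        return np.concatenate([(proj(K,M,r.apply(L)+[p[0],p[1],z0])-U).ravel() for K,M,L,U in obs])
    s=least_squares(res,x0,x_scale=[10,10,.1]); return s.x,res(s.x).reshape(-1,2)
E
python3 - <<'E'
from fit import *
np.set_printoptions(precision=2,suppress=True)
s=dict(ee_pos=np.array([6.24445982e+02, -1.14501767e-02,  1.95247548e+02]),tcp_rot=np.array([-5.05739613e-04,  7.07117422e-01,  7.07095778e-01, -5.05358819e-04]))
S=cam("side");W=cam("wrist",s)
a=lambda l:np.array(l,float)
s1=lambda l:a(l)/5+[190,255]; s2=lambda l:a(l)/5.5+[170,180]; s3=lambda l:a(l)/5+[190,110]; w1=lambda l:a(l)/2.8+[30,60]
L=a([[-107,48,34],[107,48,34],[107,-48,34],[-107,-48,34]])
t,r=fit([(*S,L,s1([[55,155],[612,55],[700,243],[95,352]]))],[450,-150,0],0);print("tray",t,r.tolist())
mL=a([[-125,70,4],[125,70,4],[125,-70,4],[-125,-70,4]])
m,r=fit([(*S,mL,s2([[150,62],[725,135],[683,357],[50,272]]))],[500,100,0],0);print("mat S",m,r.tolist())
m,r=fit([(*W,mL,w1([[103,32],[742,245],[628,558],[40,380]]))],[500,100,0],0);print("mat W",m,r.tolist())
sw=a([[-40,-38,32],[-40,38,32],[40,-38,18],[40,38,18],[-40-55.2,0,100]])
oW=(*W,sw[:4],w1([[512,253],[472,462],[292,220],[275,410]]))
ss=a([[-40,38,0],[40,38,0],[-40,-38,32]])
oS=(*S,ss,s2([[510,272],[303,262],[516,95]]))
for o in ([oW],[oS],[oW,oS]):
    p,r=fit(o,[500,100,3.1],4);print("scoop",p,r.tolist())
print("gems",pix2(*S,s1([[120,250],[193,227],[267,217],[130,307],[214,298],[293,277]]),5+8))
# bowl rim extremes: left, right, 
print(pix2(*S,s3([[43,130],[360,130],[200,45],[200,215]]),58))
print("bowl",pix2(*S,s3([[195,185]]),8))
print("glue",pix2(*S,s3([[645,350]]),0))
C=cam("scene")
print("bowl rim scene",pix2(*C,a([[293,285],[371,288],[332,252],[330,317]]),58))
print("mat scene",pix2(*C,a([[214,207],[312,186],[317,215],[223,233]]),4))
E
```

```text
tray [ 541.04 -261.12    0.11] [[-1.2401686444765687, -1.9912210470175182], [0.7298166183020385, -1.4752365359909732], [1.5012878044110494, 0.2530622668107867], [-0.9116230130330223, 2.0217601048581173]]
mat S [529.73  -9.84  -0.32] [[-0.15180709862553954, -0.30471627419925085], [0.3439917675303832, -0.4712956339535026], [0.5466901486470306, 0.4486175001976562], [-0.7440021596309805, -0.09143083322680923]]
mat W [530.15  -8.54  -0.32] [[-1.6430979335470681, -1.2701937985136027], [1.570083352382369, 0.19420072691656287], [1.2119454885669256, 1.3493720118410693], [-0.9779569015916891, 0.6181501291099778]]
scoop [536.5  -12.28   2.96] [[-1.9440512739136864, 2.305740924633511], [1.6967188693392359, -0.8919807933543495], [0.2502897580500303, -2.0349088650010287], [0.10771797602785682, 0.5200448859214077]]
scoop [534.8  -14.95   2.95] [[-0.3746245507825847, 0.3237053325353827], [0.02898603647477671, 0.45295143709481067], [0.36132620591115483, -0.880188940535561]]
scoop [536.27 -12.46   2.96] [[-2.111538250853556, 2.5901041631634314], [1.3870519797925454, -0.6649147130388542], [0.11895689261086773, -1.9220219761012913], [-0.1671101447427077, 0.5948974793886919], [0.22872791567027662, -0.5543510493637029], [0.6959834593390326, -0.29652830854467993], [0.7668611817956617, -1.656873377398142]]
gems [[ 452.15 -257.63   13.  ]
 [ 478.59 -250.49   13.  ]
 [ 505.29 -249.21   13.  ]
 [ 454.08 -282.85   13.  ]
 [ 483.14 -282.62   13.  ]
 [ 511.35 -277.01   13.  ]]
[[445.51 260.81  58.  ]
 [608.41 242.49  58.  ]
 [534.13 344.13  58.  ]
 [518.84 169.45  58.  ]]
bowl [[524.67 279.64   8.  ]]
glue [[733.42 111.72   0.  ]]
bowl rim scene [[603.58 230.78  58.  ]
 [466.11 312.97  58.  ]
 [485.   205.06  58.  ]
 [577.17 322.54  58.  ]]
mat scene [[643.73 -71.91   4.  ]
 [379.54 -11.74   4.  ]
 [424.63  75.51   4.  ]
 [659.    11.63   4.  ]]
```

>>> send_rows([
  [0, -0.083, -0.354, 0.05, 0, 0, 1],
  [0, -0.083, -0.354, 0.05, 0, 0, 1],
  [0, -0.083, -0.354, 0.05, 0, 0, 1],
  [0, -0.083, -0.354, 0.05, 0, 0, 1],
  [0, -0.083, -0.354, 0.05, 0, 0, 1],
  [0, -0.083, -0.354, 0.05, 0, 0, 1],
  [0, -0.083, -0.354, 0.05, 0, 0, 1],
  [0, -0.083, -0.354, 0.05, 0, 0, 1],
  [0, -0.083, -0.354, 0.05, 0, 0, 1],
])

```text
time_s: 0.9
ee_pos: [594.7, -128.1, 213.8]
tcp_rot: [-0.0, 0.381, 0.925, -0.0]
wrist_force: [0.6, 0.2, -1.0]
opening: 1.003
```

>>> send_rows([
  [0, -0.083, -0.354, 0.05, 0, 0, 1],
  [0, -0.083, -0.354, 0.05, 0, 0, 1],
  [0, -0.083, -0.354, 0.05, 0, 0, 1],
  [0, -0.083, -0.354, 0.05, 0, 0, 1],
  [0, -0.083, -0.354, 0.05, 0, 0, 1],
  [0, -0.083, -0.354, 0.05, 0, 0, 1],
  [0, -0.083, -0.354, 0.05, 0, 0, 1],
  [0, -0.083, -0.354, 0.05, 0, 0, 1],
  [0, -0.083, -0.354, 0.05, 0, 0, 1],
])

```text
time_s: 1.65
ee_pos: [564.8, -255.5, 231.8]
tcp_rot: [-0.0, -0.002, 1.0, 0.0]
wrist_force: [0.2, -0.3, -1.0]
opening: 1.0
```

```bash
cat > look.py <<'E'
import sys,pickle
from h import *
def look(n,tag):
    s=ctrl.observe(); im=imaging.read_camera(n); cv2.imwrite(f"pics/{n}{tag}.png",im[:,:,::-1])
    pickle.dump(cam(n,s),open(f"pics/{n}{tag}.pkl","wb")); return s
if __name__=="__main__":
    np.set_printoptions(precision=3,suppress=True)
    for n in sys.argv[2:]: s=look(n,sys.argv[1])
    print(s["time_s"],s["ee_pos"],s["tcp_rot"],s["wrist_force"],s["opening"],s["joint_positions"])
E
python3 look.py 1 wrist
```

```text
1.65 [ 564.814 -255.472  231.756] [-0.    -0.002  1.     0.   ] [ 0.229 -0.303 -1.001] 0.999667404326266 [-0.427  0.315  1.606  0.     1.221 -2.002]
```

View pics/wrist1.png

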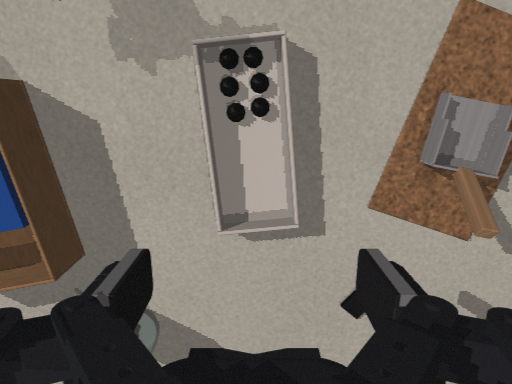

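```bash
python3 - <<'E'
import cv2
from h import crop
im=cv2.imread('pics/wrist1.png')[:,:,::-1]
crop(im,180,20,320,160,4.2,'t1.png'); crop(im,180,120,320,250,4.2,'t2.png');crop(im,360,70,512,250,3.2,'t3.png')
E
```

```text
(no output)
```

View pics/t1.png

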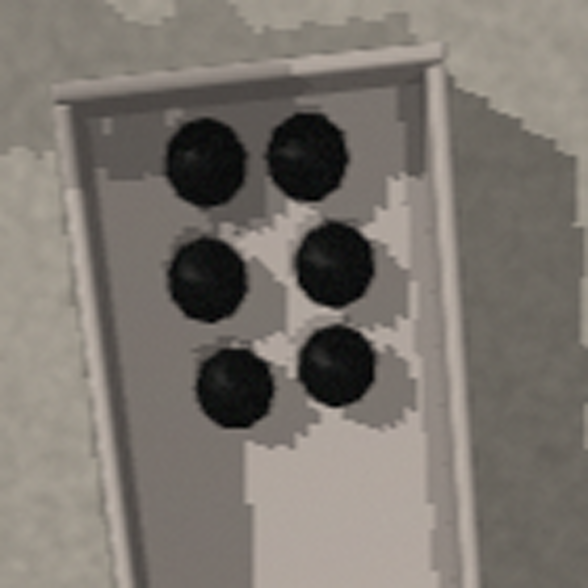

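View pics/t2.png

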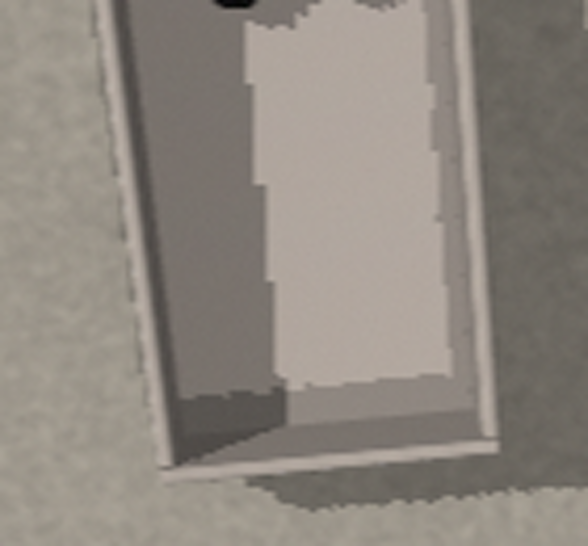

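View pics/t3.png

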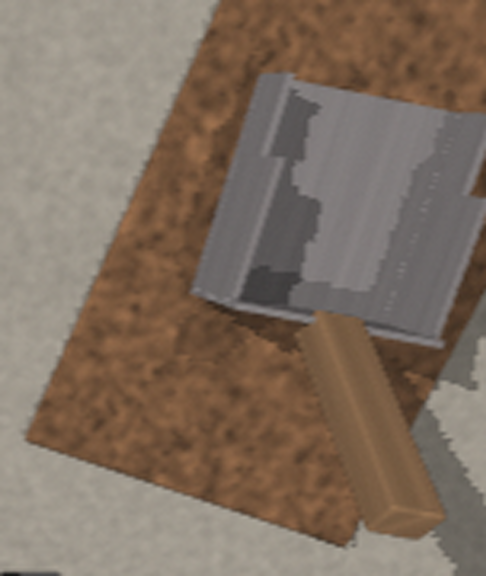

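```bash
python3 - <<'E'
from fit import *
import pickle
np.set_printoptions(precision=2,suppress=True)
s=dict(ee_pos=np.array([6.24445982e+02, -1.14501767e-02,  1.95247548e+02]),tcp_rot=np.array([-5.05739613e-04,  7.07117422e-01,  7.07095778e-01, -5.05358819e-04]))
S=cam("side");W=cam("wrist",s);V=pickle.load(open('pics/wrist1.pkl','rb'))
a=lambda l:np.array(l,float)
s1=lambda l:a(l)/5+[190,255]; s2=lambda l:a(l)/5.5+[170,180]; w1=lambda l:a(l)/2.8+[30,60]
t1=lambda l:a(l)/4.2+[180,20];t2=lambda l:a(l)/4.2+[180,120];t3=lambda l:a(l)/3.2+[360,70]
L=a([[-107,48,34],[107,48,34],[107,-48,34],[-107,-48,34]])
oV=(*V,L,np.r_[t1([[443,48]]),t2([[498,450],[163,478]]),t1([[55,90]])])
oS=(*S,L,s1([[55,155],[612,55],[700,243],[95,352]]))
for o in ([oV],[oV,oS]):
    t,r=fit(o,[450,-150,0],0);print("tray",t,r.tolist())
g=pix2(*V,t1([[205,162],[307,156],[207,280],[335,264],[234,387],[337,365]]),13)
print(g); print("in tray",R.from_euler('z',-t[2]).apply(g-[t[0],t[1],0]))
sw=a([[-40,-38,32],[-40,38,32],[40,-38,18],[40,38,18]])
oW=(*W,sw[:4],w1([[512,253],[472,462],[292,220],[275,410]]))
ss=a([[-40,38,0],[40,38,0],[-40,-38,32]])
oS=(*S,ss,s2([[510,272],[303,262],[516,95]]))
oV=(*V,a([[-40,38,0],[-40,38,32],[-40,-38,32],[40,38,0],[40,38,18]]),t3([[193,293],[238,305],[442,346],[262,73],[293,75]]))
for o in ([oV],[oW,oS,oV]):
    p,r=fit(o,[500,100,3.1],4);print("scoop",p,r.tolist())
print("grip",R.from_euler('z',p[2]).apply([-71.5,0,71])+[p[0],p[1],4])
mL=a([[-125,70,4],[125,70,4],[125,-70,4],[-125,-70,4]])
m,r=fit([(*S,mL,s2([[150,62],[725,135],[683,357],[50,272]])),(*W,mL,w1([[103,32],[742,245],[628,558],[40,380]])),(*V,mL[1:3],t3([[28,440],[350,546]])[::-1])],[500,100,0],0);print("mat",m,r.tolist())
C=cam("scene")
# bowl rim circle fit
from scipy.optimize import least_squares
def res(c):
    o=[]
    for cc,pts in ((S,a([[43,130],[360,130],[200,45],[200,215]])/5+[190,110]),(C,a([[293,285],[371,288],[332,252],[330,317]]))):
        o.append(np.hypot(*(pix2(*cc,pts,58)[:,:2]-c).T)-85)
    return np.concatenate(o)
q=least_squares(res,[525,255]);print("bowl",q.x,q.fun)
print("glue",pix2(*S,a([[318,179]]),0),"pen",pix2(*S,a([[167,160],[166,190]]),6),"shard",pix2(*S,a([[354,239]]),6),'nip',pix2(*S,a([[161,243],[150,291],[174,288]]),6), 'strip',pix2(*S,a([[118,182],[102,275]]),2))
E
```

```text
tray [ 540.74 -260.65    0.1 ] [[1.106825431267339, -1.6736863964643618], [1.1083137702721046, 1.9600855008626752], [-0.7526354319708162, 2.723841722935333], [-1.4239522795083701, -1.640376962388288]]
tray [ 540.82 -260.73    0.1 ] [[0.9145937349130691, -1.6261619348171195], [1.112993786335096, 1.9796072252391355], [-0.737188938541891, 2.813569336503093], [-1.5988485241372246, -1.4980908800370258], [-1.2986334881027801, -2.337509612625013], [0.7402763950596523, -1.4669937713069885], [1.3014669304430981, 0.3029254898323188], [-1.2183833675966014, 1.649134980743554]]
[[ 454.32 -283.35   13.  ]
 [ 452.78 -257.12   13.  ]
 [ 483.26 -283.3    13.  ]
 [ 479.15 -249.72   13.  ]
 [ 510.55 -276.5    13.  ]
 [ 504.75 -248.99   13.  ]]
in tray [[-88.34 -13.77  13.  ]
 [-87.22  12.48  13.  ]
 [-59.54 -16.64  13.  ]
 [-60.24  17.18  13.  ]
 [-31.71 -12.63  13.  ]
 [-34.69  15.33  13.  ]]
scoop [534.85 -12.59   2.96] [[-0.12168539600406802, -0.1968148139918071], [-0.6051980703269919, 0.9721519466590394], [0.7966170511027713, 0.6702058085652709], [0.4060386943269805, -0.14672685524470808], [-0.4571
[... 724 characters left out ...]
4749814273], [0.1065998292536392, 0.14041670987629118], [-1.1186438142810573, -0.3084606247101078], [-1.8518222335698056, -1.4132648213762167], [1.576557523537872, -0.24217812417259665], [1.3700497337521824, 1.0294630540227558], [-1.007157868986674, 0.603596161468289], [-0.5205377036878645, 0.48523912859238294], [-1.0155305528993495, 0.40356940536355523]]
bowl [529.04 260.16] [ -1.47  -3.68  -0.88   6.29  -4.87  -2.85 -14.46  -6.21]
glue [[731.97 116.21   0.  ]] pen [[360.13 236.84   6.  ]
 [360.3  105.65   6.  ]] shard [[ 752.94 -113.72    6.  ]] nip [[ 353.95  -77.58    6.  ]
 [ 337.75 -204.86    6.  ]
 [ 381.29 -202.99    6.  ]] strip [[ 243.68  157.64    2.  ]
 [ 244.5  -149.69    2.  ]]
```

>>> send_rows([
  [0, 0.101, 0.574, -0.2, 0, 0, -0.208],
  [0, 0.101, 0.574, -0.2, 0, 0, -0.208],
  [0, 0.101, 0.574, -0.2, 0, 0, -0.208],
  [0, 0.101, 0.574, -0.2, 0, 0, -0.208],
  [0, 0.101, 0.574, -0.2, 0, 0, -0.208],
  [0, 0.101, 0.574, -0.2, 0, 0, -0.208],
  [0, 0.101, 0.574, -0.2, 0, 0, -0.208],
  [0, 0.101, 0.574, -0.2, 0, 0, -0.208],
  [0, 0.101, 0.574, -0.2, 0, 0, -0.208],
  [0, 0.101, 0.574, -0.2, 0, 0, -0.208],
])

```text
time_s: 2.53
ee_pos: [605.5, -23.8, 151.4]
tcp_rot: [-0.0, 0.092, 0.996, 0.0]
wrist_force: [0.2, 0.2, -0.5]
opening: 1.001
```

```bash
python3 look.py 2 wrist side
```

```text
2.5833 [605.237 -20.211 149.782] [-0.001  0.092  0.996  0.001] [ 0.277  3.317 -1.101] 0.9980271560600571 [-0.037  0.371  1.718  0.002  1.055 -1.425]
```

View pics/wrist2.png

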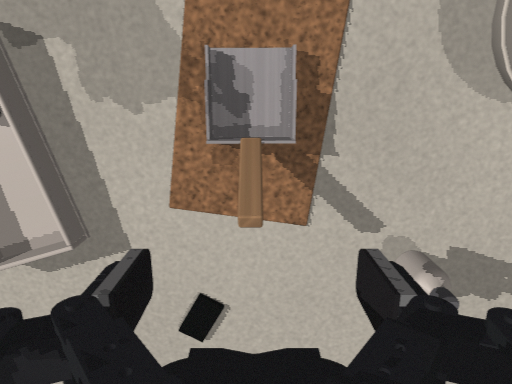

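View pics/side2.png

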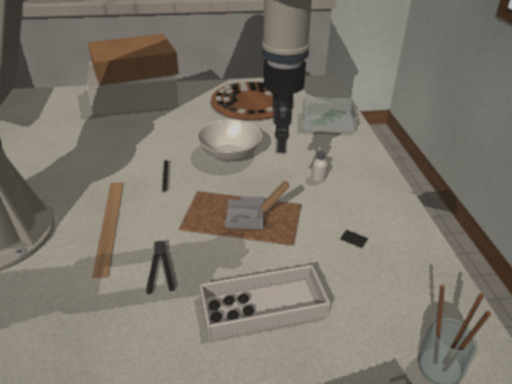

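>>> send_rows([
  [0, 0, 0, 0, 0, 0, 0],
  [0, 0, 0, -0.3, 0, 0, 0],
  [0, 0, 0, -0.4, 0, 0, 0],
  [0, 0, 0, -0.4, 0, 0, 0],
  [0, 0, 0, -0.4, 0, 0, 0],
  [0, 0, 0, -0.4, 0, 0, 0],
  [0, 0, 0, -0.3, 0, 0, 0],
  [0, 0, 0, -0.15, 0, 0, 0],
  [0, 0, 0, 0, 0, 0, 0],
])

```text
time_s: 3.38
ee_pos: [604.5, -25.9, 56.4]
tcp_rot: [-0.001, 0.091, 0.996, -0.0]
wrist_force: [-1.3, -0.2, -0.5]
opening: 0.999
```

```bash
python3 look.py 3 wrist side
```

```text
3.4333 [605.306 -25.752  57.511] [-0.     0.091  0.996 -0.   ] [ 0.258  1.117 -0.245] 1.0014465334069829 [-0.045  0.483  1.782 -0.     0.877 -1.434]
```

View pics/wrist3.png

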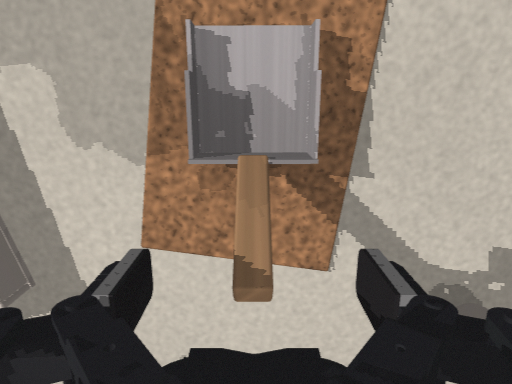

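View pics/side3.png

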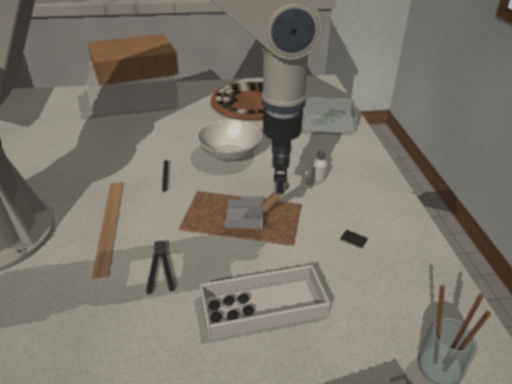

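>>> send_rows([
  [0.4, 0, 0, 0, 0, 0, 0],
  [0.7, 0, 0, 0, 0, 0, 0],
  [1, 0, 0, 0, 0, 0, 0],
  [1, 0, 0, 0, 0, 0, 0],
  [1, 0, 0, 0, 0, 0, 0],
  [1, 0, 0, 0, 0, 0, 0],
  [1, 0, 0, 0, 0, 0, 0],
  [1, 0, 0, 0, 0, 0, 0],
], grip_force=80)

```text
time_s: 4.15
ee_pos: [606.2, -25.3, 58.4]
tcp_rot: [0.001, 0.091, 0.996, 0.0]
wrist_force: [0.1, 0.4, 3.6]
opening: 0.154
```

```bash
python3 look.py 4 wrist
```

```text
4.15 [606.216 -25.268  58.38 ] [0.001 0.091 0.996 0.   ] [0.137 0.399 3.552] 0.15356248873846184 [-0.044  0.482  1.782  0.     0.876 -1.433]
```

View pics/wrist4.png

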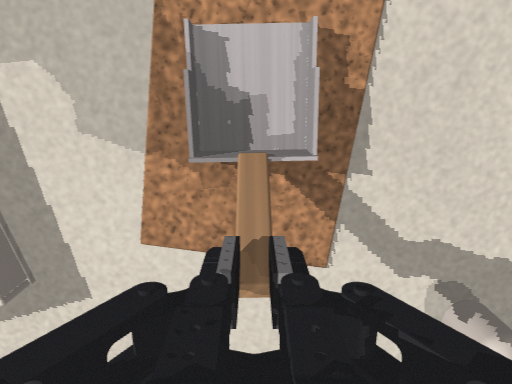

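```bash
python3 - <<'E'
import cv2
from h import crop
im=cv2.imread('pics/wrist4.png')[:,:,::-1]
crop(im,170,0,340,180,3.3,'g1.png')
E
```

```text
(no output)
```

View pics/g1.png

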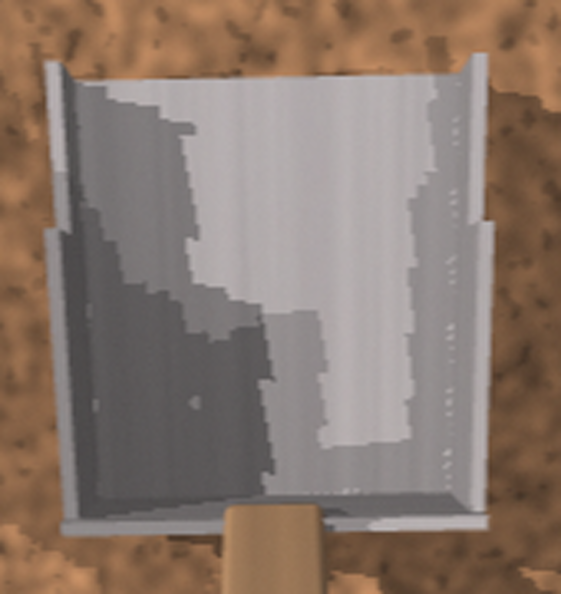

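```bash
python3 - <<'E'
from fit import *
import pickle
V=pickle.load(open('pics/wrist4.pkl','rb'))
g=lambda l:np.array(l,float)/3.3+[170,0]
o=(*V,np.array([[40,38,18],[40,-38,18],[-40,38,32],[-40,-38,32],[40,35.5,1.6],[40,-35.5,1.6]]),g([[45,62],[488,54],[62,535],[488,528],[72,80],[470,74]]))
for z in (0,4,8):
    p,r=fit([o],[535,-12,3],z);print(z,p,r.round(1).tolist(),(r**2).sum())
s=ctrl.observe();d=np.r_[p[:2],4]-s['ee_pos'];print(quat(s['tcp_rot']).inv().apply(d), quat(s['tcp_rot']).as_euler('ZYX'))
E
```

```text
0 [534.79274777 -13.34215917   2.97404017] [[1.7, 0.2], [-0.6, 0.5], [1.2, -1.5], [-1.1, -1.3], [2.6, 0.7], [-3.9, 0.7]] 33.52790006223094
4 [535.20594611 -13.3999126    2.97404488] [[0.4, -0.6], [0.6, -0.4], [0.0, 0.3], [0.1, 0.5], [1.6, 0.1], [-2.9, 0.0]] 12.400562562955376
8 [535.62167095 -13.45816157   2.97404961] [[-0.9, -1.4], [1.9, -1.2], [-1.1, 2.2], [1.4, 2.4], [0.5, -0.6], [-1.9, -0.7]] 26.633650491743055
[71.63060313 -1.14799204 54.29855125] [2.96008613e+00 1.08647420e-03 3.14141379e+00]
```

>>> send_rows([
  [1, 0, 0, 0.3, 0, 0, 0],
  [1, 0, 0, 0.6, 0, 0, 0],
  [1, 0, 0, 0.6, 0, 0, 0],
  [1, 0.0956, -0.467, 0.3, 0, 0, 0.254],
  [1, 0.0956, -0.467, 0, 0, 0, 0.254],
  [1, 0.0956, -0.467, 0, 0, 0, 0.254],
  [1, 0.0956, -0.467, 0, 0, 0, 0.254],
  [1, 0.0956, -0.467, 0, 0, 0, 0.254],
  [1, 0.0956, -0.467, 0, 0, 0, 0.254],
  [1, 0.0956, -0.467, 0, 0, 0, 0.254],
])

```text
time_s: 5.03
ee_pos: [631.9, -156.8, 130.2]
tcp_rot: [-0.001, 0.013, 1.0, 0.0]
wrist_force: [-0.2, 0.7, -1.6]
opening: 0.155
```

>>> send_rows([
  [1, 0.0956, -0.467, 0, 0, 0, 0.254],
  [1, 0.0956, -0.467, 0, 0, 0, 0.254],
  [1, 0.0956, -0.467, 0, 0, 0, 0.254],
  [1, 0.0956, -0.467, 0, 0, 0, 0.254],
  [1, 0.0956, -0.467, 0, 0, 0, 0.254],
  [1, 0, 0, 0, 0, 0, 0],
  [1, 0, 0, 0, 0, 0, 0],
])

```text
time_s: 5.62
ee_pos: [651.0, -250.1, 129.9]
tcp_rot: [-0.0, -0.041, 0.999, 0.0]
wrist_force: [0.5, 0.1, -1.9]
opening: 0.15
```

```bash
python3 look.py 5 wrist side
```

```text
5.6667 [ 650.884 -249.211  129.895] [-0.001 -0.042  0.999  0.   ] [-0.055  0.094 -1.371] 0.15541446863257002 [-0.368  0.524  1.521  0.     1.098 -2.022]
```

View pics/wrist5.png

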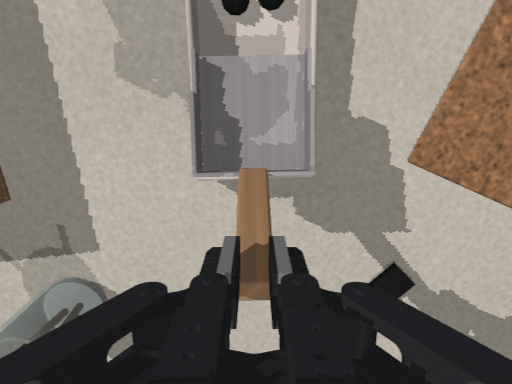

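View pics/side5.png

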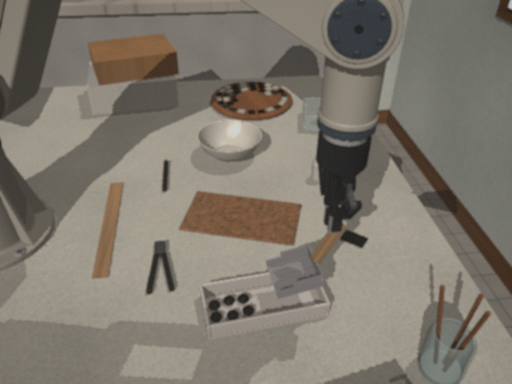

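```bash
python3 - <<'E'
import cv2
from h import crop
im=cv2.imread('pics/wrist5.png')[:,:,::-1]
crop(im,170,0,340,190,3.1,'g2.png')
E
```

```text
(no output)
```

View pics/g2.png

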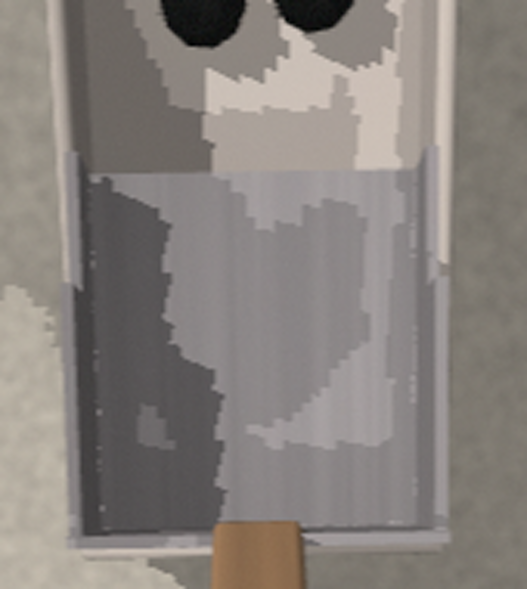

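```bash
cat > hand.py <<'E'
from h import *
from scipy.optimize import least_squares
c=imaging.get_calibration("wrist");K=c["intrinsics"];M=c["tool_from_camera"]
B=np.diag([1.,-1,-1])
LP=np.array([[40,38,18],[40,-38,18],[-40,38,32],[-40,-38,32],[40,35.5,1.6],[40,-35.5,1.6]])
def pts(p,L=LP): # p: ox,oy,oz,pitch(+ = mouth down),yaw
    r=R.from_euler('zy',[p[4],-p[3]])*R.from_matrix(B)
    return r.apply(L)+p[:3]
def fith(px,w=np.r_[np.ones(4),.4,.4]):
    f=lambda p:((proj(K,M,pts(p))-px)*w[:,None]).ravel()
    s=least_squares(f,[72,-1,54,0,0],x_scale=[5,5,5,.1,.1]); return s.x,f(s.x).reshape(-1,2)
E
python3 - <<'E'
from hand import *
np.set_printoptions(precision=2,suppress=True)
g=lambda l,f:np.array(l,float)/f+[170,0]
for q in (g([[45,62],[488,54],[62,535],[488,528],[72,80],[470,74]],3.3),g([[65,152],[438,147],[70,545],[450,542],[88,177],[420,170]],3.1)):
    p,r=fith(q);print(p,np.degrees(p[3:]),r.tolist()); print("grip in tool",pts(p,np.array([[-71.5,0,71],[40,0,0],[-40,0,0]])))
E
```

```text
[72.09 -1.56 54.76  0.   -0.02] [ 0.1 -0.9] [[0.2624082785997075, -0.251554710248179], [0.07280652919325803, -0.2733304068330149], [0.047261637546995416, 0.23191103421530102], [-0.09135491104791527, 0.21538676534385104], [0.566351636340039, 0.1852398587561339], [-1.3560285877183789, 0.0707312240464077]]
grip in tool [[  0.72  -0.43 -16.36]
 [112.09  -2.19  54.83]
 [ 32.1   -0.93  54.69]]
[56.34 -1.4  68.34  0.16 -0.02] [ 9.2  -0.87] [[0.6008938035913332, 0.08540424468449714], [0.14439910856867755, -0.3155939651590316], [-0.4376295474653489, 0.6534766719034621], [-0.21110972144981588, -0.37514029016921313], [0.4793833968855438, -0.17568586735777672], [-0.695713277974437, 0.028907555287642595]]
grip in tool [[ -2.88  -0.31 -13.17]
 [ 95.83  -2.01  74.73]
 [ 16.86  -0.79  61.95]]
```

>>> send_rows([
  [1, 0, 0, 0, 0, 0, 0],
  [1, 0, 0, 0, 0, 0, 0],
  [1, 0, 0, 0, 0, 0, 0],
], grip_force=120)

```text
time_s: 5.97
ee_pos: [651.5, -248.7, 130.1]
tcp_rot: [-0.0, -0.043, 0.999, 0.0]
wrist_force: [-0.4, 1.3, -2.1]
opening: 0.121
```

```bash
python3 look.py 6 wrist;  python3 - <<'E'
import cv2
from h import crop
im=cv2.imread('pics/wrist6.png')[:,:,::-1]
crop(im,170,0,340,190,3.1,'g3.png')
E
```

```text
5.9667 [ 651.473 -248.696  130.112] [-0.    -0.043  0.999  0.   ] [-0.36   1.302 -2.112] 0.12136649037692006 [-0.367  0.524  1.521  0.     1.097 -2.023]
```

View pics/g3.png

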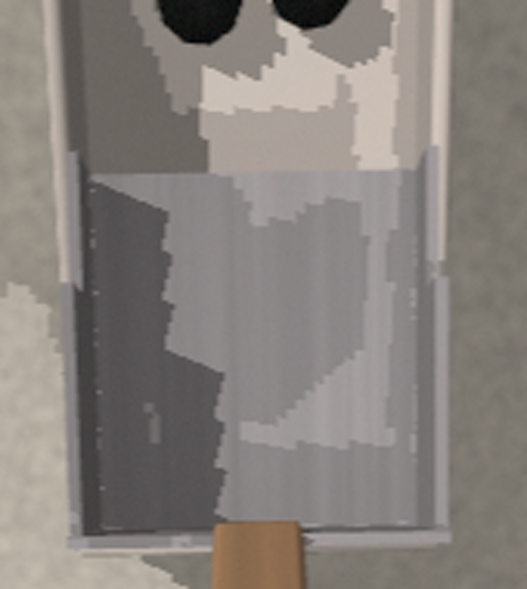

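```bash
cat > plan.py <<'E'
from hand import *
TR=np.array([540.8,-260.7]);TY=0.10
def tray(x,y,z): return np.r_[TR+R.from_euler('z',TY).as_matrix()[:2,:2]@[x,y],z]
def Rh(p): return R.from_euler('zy',[p[4],-p[3]])*R.from_matrix(B)
def tcp(p,L,target,h,a):
    Rs=R.from_euler('ZY',[h,a]); Rt=Rs*Rh(p).inv()
    return target-Rt.apply(Rh(p).apply(L)+p[:3]),Rt
def delta(P,Rt,cur=None):
    if cur is None:
        s=ctrl.observe();cur=(s['ee_pos'],quat(s['tcp_rot']))
    return (P-cur[0])/40,np.degrees((Rt*cur[1].inv()).as_rotvec())/5
LIP=np.array([40,0,0.]);BACK=np.array([-40,0,0.])
H1=np.array([56.34,-1.4,68.34,0.16,-0.0152])
np.set_printoptions(precision=3,suppress=True)
E
python3 - <<'E'
from plan import *
h=np.pi+TY;D=np.radians
c=None
for x,z,a in ((2,50,2),(2,8,2),(2,5,2),(-60,5,2),(-100,5,2)):
    P,Rt=tcp(H1,LIP,tray(x,0,z),h,D(a)); d=delta(P,Rt,c); print(x,z,a,P,d[0],d[1]); c=(P,Rt)
for a in (-5,-15,-25):
    P,Rt=tcp(H1,BACK,tray(-100+80,0,6),h,D(a)); d=delta(P,Rt,c); print("up",a,P,d[0],d[1]); c=(P,Rt)
E
```

```text
2 50 2 [ 646.645 -249.689  112.173] [-0.122 -0.022 -0.448] [-0.116  1.428 -0.002]
2 8 2 [ 646.645 -249.689   70.173] [ 0.    0.   -1.05] [0. 0. 0.]
2 5 2 [ 646.645 -249.689   67.173] [ 0.     0.    -0.075] [0. 0. 0.]
-60 5 2 [ 584.955 -255.879   67.173] [-1.542 -0.155  0.   ] [0. 0. 0.]
-100 5 2 [ 545.155 -259.872   67.173] [-0.995 -0.1    0.   ] [0. 0. 0.]
up -5 [ 552.222 -259.163   61.957] [ 0.177  0.018 -0.13 ] [-0.14   1.393 -0.   ]
up -15 [ 561.414 -258.241   55.634] [ 0.23   0.023 -0.158] [-0.2   1.99  0.  ]
up -25 [ 569.374 -257.442   47.802] [ 0.199  0.02  -0.196] [-0.2   1.99 -0.  ]
```

>>> send_rows([
  [1, -0.04, -0.007, -0.1, -0.04, 0.48, 0],
  [1, -0.04, -0.007, -0.15, -0.04, 0.48, 0],
  [1, -0.04, -0.007, -0.2, -0.04, 0.47, 0],
  [1, 0, 0, -0.25, 0, 0, 0],
  [1, 0, 0, -0.25, 0, 0, 0],
  [1, 0, 0, -0.25, 0, 0, 0],
  [1, 0, 0, -0.2, 0, 0, 0],
  [1, 0, 0, -0.1, 0, 0, 0],
  [1, 0, 0, 0, 0, 0, 0],
])

```text
time_s: 6.77
ee_pos: [645.8, -250.1, 68.7]
tcp_rot: [-0.063, -0.042, 0.997, -0.002]
wrist_force: [-0.3, -0.1, -2.2]
opening: 0.116
```

```bash
python3 look.py 7 wrist side;  python3 - <<'E'
import cv2
from h import crop
im=cv2.imread('pics/side7.png')[:,:,::-1]
crop(im,190,220,350,345,4.6,'g4.png')
E
```

```text
6.8167 [ 646.27  -250.272   69.576] [-0.063 -0.042  0.997 -0.002] [-0.088  0.565 -1.697] 0.11475419256986283 [-0.343  0.645  1.464 -0.057  1.148 -1.972]
```

View pics/wrist7.png

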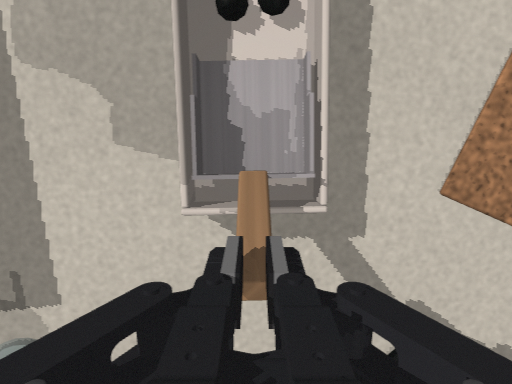

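View pics/g4.png

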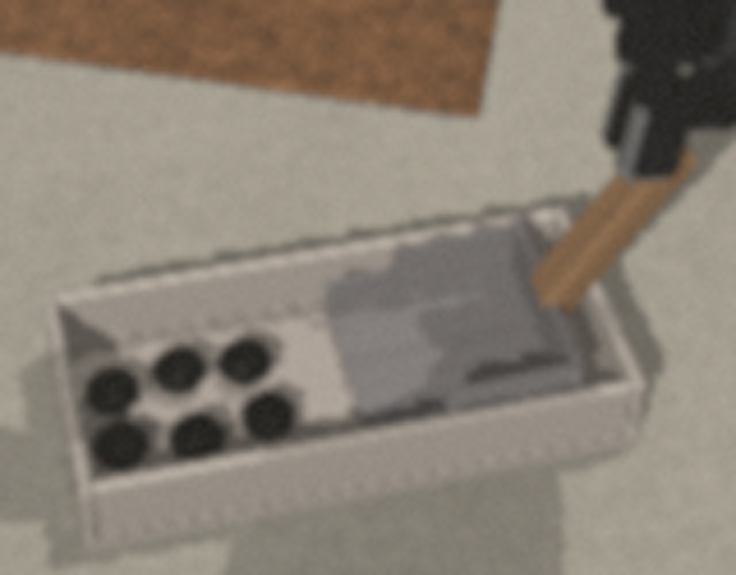

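>>> send_rows([
  [1, 0, 0, -0.03, 0, 0, 0],
  [1, 0, 0, -0.03, 0, 0, 0],
  [1, 0, 0, -0.03, 0, 0, 0],
  [1, 0, 0, 0, 0, 0, 0],
])

```text
time_s: 7.2
ee_pos: [646.8, -250.3, 66.4]
tcp_rot: [-0.062, -0.042, 0.997, -0.003]
wrist_force: [-0.6, -0.8, -2.1]
opening: 0.115
```

>>> send_rows([
  [1, 0, 0, -0.03, 0, 0, 0],
  [1, 0, 0, -0.03, 0, 0, 0],
  [1, 0, 0, 0, 0, 0, 0],
])

```text
time_s: 7.45
ee_pos: [646.7, -250.3, 63.8]
tcp_rot: [-0.063, -0.042, 0.997, -0.003]
wrist_force: [-0.0, -0.2, -1.0]
opening: 0.12
```

>>> send_rows([
  [1, 0, 0, -0.03, 0, 0, 0],
  [1, 0, 0, -0.02, 0, 0, 0],
  [1, 0, 0, 0, 0, 0, 0],
])

```text
time_s: 7.7
ee_pos: [646.6, -250.3, 61.8]
tcp_rot: [-0.063, -0.042, 0.997, -0.003]
wrist_force: [0.5, 0.3, -1.5]
opening: 0.118
```

```bash
python3 look.py 8 wrist side;  python3 - <<'E'
import cv2
from h import crop
im=cv2.imread('pics/side8.png')[:,:,::-1]
crop(im,190,220,350,345,4.6,'g5.png')
im=cv2.imread('pics/wrist8.png')[:,:,::-1]
crop(im,160,0,350,220,2.7,'g6.png')
E
```

```text
7.75 [ 646.644 -250.254   61.857] [-0.063 -0.042  0.997 -0.003] [ 0.587  0.549 -1.491] 0.12052105152445387 [-0.343  0.653  1.467 -0.057  1.136 -1.971]
```

View pics/g6.png

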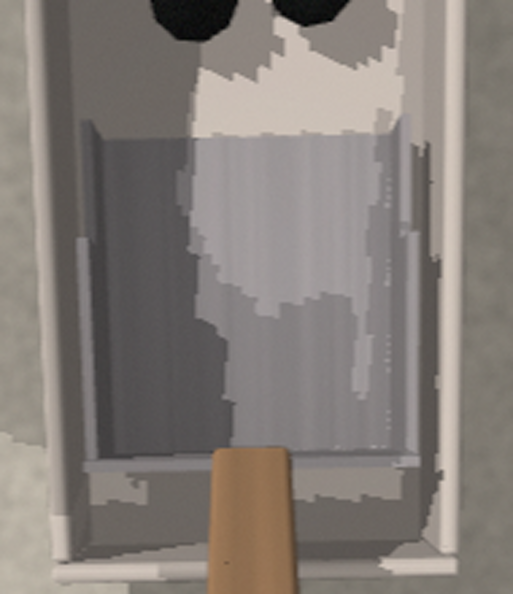

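View pics/g5.png

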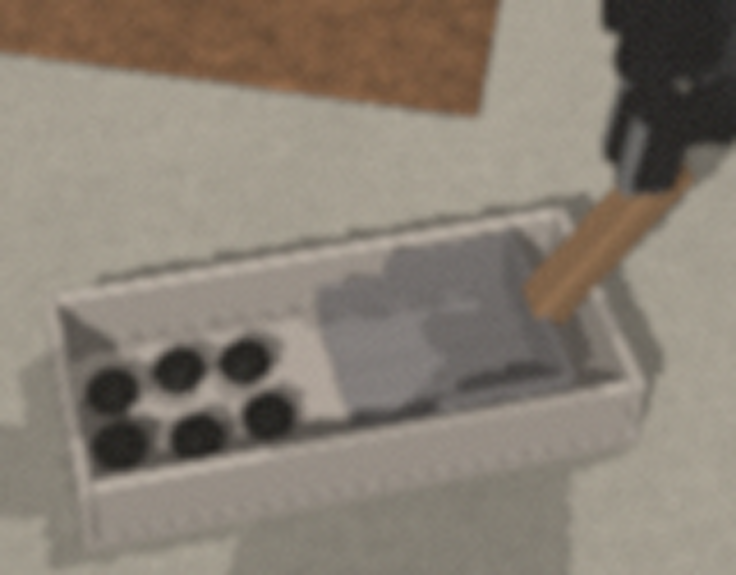

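```bash
python3 - <<'E'
from plan import *
q=np.array([[81,121],[409,116],[86,470],[419,467],[100,140],[388,133]])/2.7+[160,0]
p,r=fith(q);print(p,np.degrees(p[3:]),r.tolist())
s=ctrl.observe()
w=quat(s['tcp_rot']).apply(pts(p,np.array([[40,0,0],[-40,0,0],[-71.5,0,71.]])))+s['ee_pos'];print(w)
print((w-[*TR,0])@R.from_euler('z',TY).as_matrix())
print(quat(s['tcp_rot']).apply([0,0,1]))
E
```

```text
[58.774 -1.646 66.779  0.127 -0.017] [ 7.302 -0.952] [[0.0979191441739431, 0.09980258881847703], [0.31916725349719854, -0.27958254051753784], [-0.22995410327607146, 0.5431884911121188], [-0.4108939016182376, -0.5085201442855407], [0.5099665787375898, 0.06331569505591687], [0.11251051388883299, 0.3272312310606509]]
[[ 540.533 -261.569    2.918]
 [ 620.125 -253.499    3.075]
 [ 651.327 -250.344   74.136]]
[[ -0.352  -0.838   2.918]
 [ 79.648  -0.754   3.075]
 [111.009  -0.73   74.136]]
[-0.125 -0.01  -0.992]
```

>>> send_rows([
  [1, -0.1, -0.01, -0.01, 0, 0, 0],
  [1, -0.2, -0.015, 0, 0, 0, 0],
  [1, -0.2, -0.015, 0, 0, 0, 0],
  [1, -0.2, -0.02, 0, 0, 0, 0],
  [1, -0.2, -0.02, 0, 0, 0, 0],
  [1, -0.2, -0.02, 0, 0, 0, 0],
  [1, -0.2, -0.02, 0, 0, 0, 0],
  [1, -0.2, -0.02, 0, 0, 0, 0],
  [1, -0.2, -0.02, 0, 0, 0, 0],
  [1, -0.1, -0.01, 0, 0, 0, 0],
])

```text
time_s: 8.63
ee_pos: [573.4, -257.2, 61.6]
tcp_rot: [-0.063, -0.042, 0.997, -0.003]
wrist_force: [0.9, -0.8, -1.2]
opening: 0.118
```

```bash
python3 look.py 9 wrist side;  python3 - <<'E'
import cv2
from h import crop
im=cv2.imread('pics/side9.png')[:,:,::-1]
crop(im,190,220,350,345,4.6,'g7.png')
E
```

```text
8.6833 [ 572.972 -257.199   61.549] [-0.063 -0.042  0.997 -0.002] [-0.729 -0.453 -1.942] 0.12202291556378196 [-0.39   0.565  1.633 -0.066  1.058 -2.009]
```

View pics/wrist9.png

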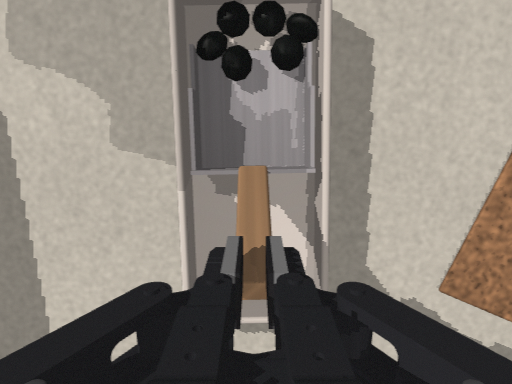

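View pics/g7.png

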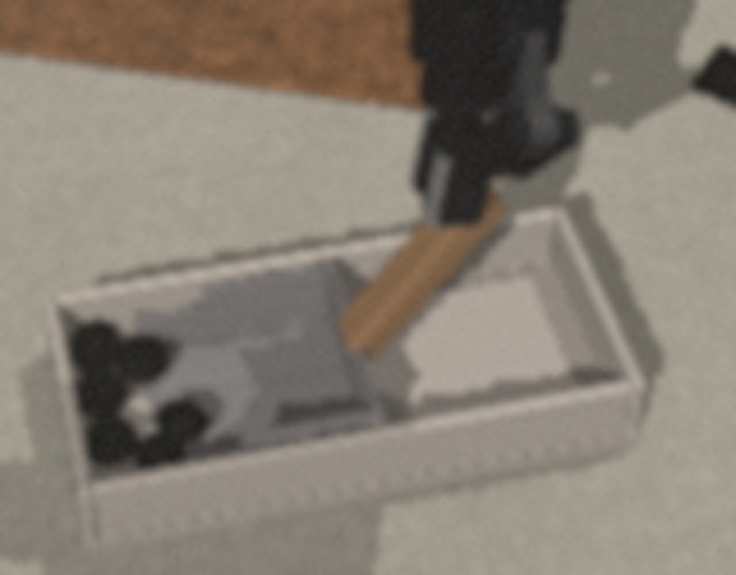

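>>> send_rows([
  [1, -0.08, -0.008, 0, 0, 0, 0],
  [1, -0.1, -0.01, 0, 0, 0, 0],
  [1, -0.1, -0.01, 0, 0, 0, 0],
  [1, -0.08, -0.008, 0, 0, 0, 0],
  [1, 0, 0, 0, 0, 0, 0],
])

```text
time_s: 9.15
ee_pos: [563.4, -259.6, 63.2]
tcp_rot: [-0.059, -0.042, 0.997, -0.004]
wrist_force: [6.7, -0.5, 3.5]
opening: 0.12
```

```bash
cat > v.py <<'E'
import sys,cv2
from h import crop
from look import look
import numpy as np
np.set_printoptions(precision=3,suppress=True)
t=sys.argv[1]
s=look("wrist",t);look("side",t)
print(s["time_s"],s["ee_pos"],s["tcp_rot"],s["wrist_force"])
a=cv2.imread(f'pics/wrist{t}.png')[:190,160:350];b=cv2.imread(f'pics/side{t}.png')[220:345,190:350]
a=cv2.resize(a,(400,400),interpolation=cv2.INTER_CUBIC);b=cv2.resize(b,(400,312),interpolation=cv2.INTER_CUBIC)
b=np.vstack([b,np.zeros((88,400,3),np.uint8)])
cv2.imwrite(f"pics/v{t}.png",np.hstack([a,b]))
E
python3 v.py 10
```

```text
9.15 [ 563.38  -259.601   63.193] [-0.059 -0.042  0.997 -0.004] [ 6.747 -0.534  3.457]
```

View pics/v10.png

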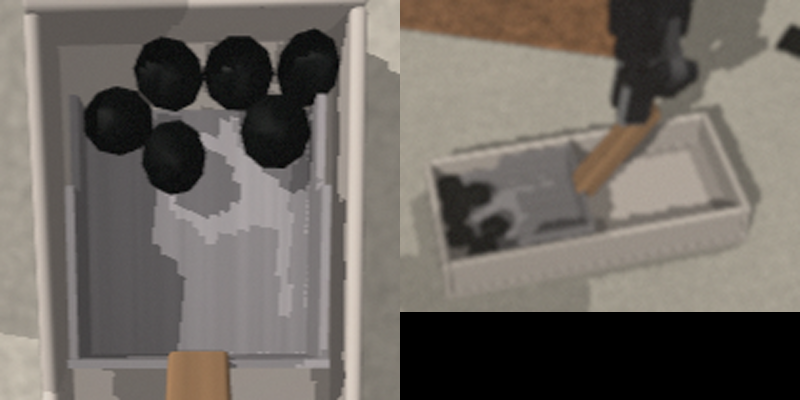

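>>> send_rows([
  [1, 0.15, 0.015, 0, 0, 0, 0],
  [1, 0.1, 0.01, 0, 0, 0, 0],
  [1, -0.005, 0.05, 0, 0, 0, 0],
  [1, -0.005, 0.05, 0, 0, 0, 0],
  [1, -0.08, -0.008, 0, 0, 0, 0],
  [1, -0.1, -0.01, 0, 0, 0, 0],
  [1, -0.1, -0.01, 0, 0, 0, 0],
  [1, -0.08, -0.008, 0, 0, 0, 0],
  [1, 0, 0, 0, 0, 0, 0],
])

```text
time_s: 10.0
ee_pos: [554.6, -255.0, 61.7]
tcp_rot: [-0.063, -0.042, 0.997, -0.003]
wrist_force: [0.1, -0.6, -0.5]
opening: 0.115
```

```bash
python3 v.py 11
```

```text
10.0 [ 554.612 -255.021   61.674] [-0.063 -0.042  0.997 -0.003] [ 0.074 -0.617 -0.451]
```

View pics/v11.png

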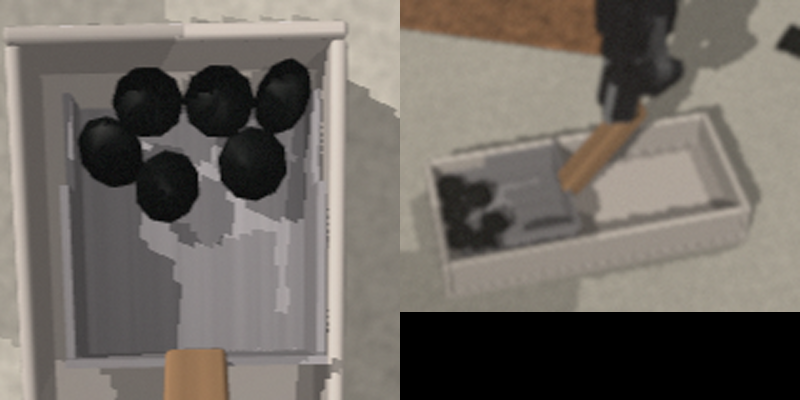

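>>> send_rows([
  [1, -0.06, -0.008, 0, 0, 0, 0],
  [1, -0.06, -0.008, 0, 0, 0, 0],
  [1, -0.06, -0.008, 0, 0, 0, 0],
  [1, -0.06, -0.006, 0, 0, 0, 0],
  [1, 0, 0, 0, 0, 0, 0],
])

```text
time_s: 10.52
ee_pos: [545.3, -256.2, 61.5]
tcp_rot: [-0.063, -0.042, 0.997, -0.003]
wrist_force: [0.4, 0.5, -1.5]
opening: 0.117
```

```bash
python3 v.py 12
```

```text
10.5167 [ 545.288 -256.209   61.536] [-0.063 -0.042  0.997 -0.003] [ 0.351  0.508 -1.48 ]
```

View pics/v12.png

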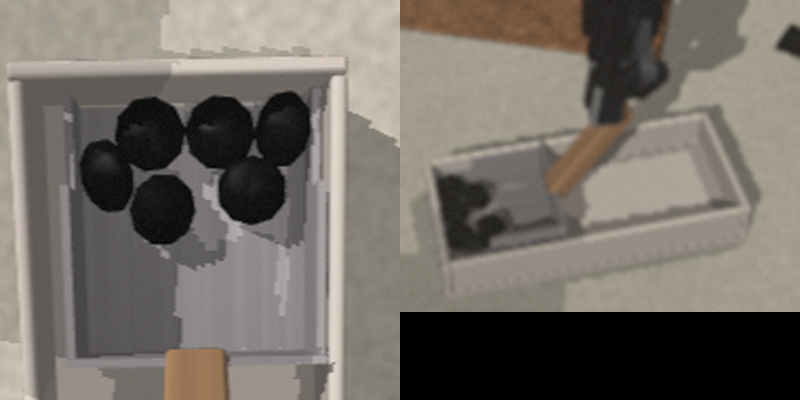

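```bash
python3 - <<'E'
from plan import *
H=np.array([58.774,-1.646,66.779,0.127,-0.017])
s=ctrl.observe();Rt=quat(s['tcp_rot']);c=(s['ee_pos'],Rt)
w=Rt.apply(pts(H,np.array([BACK,LIP])))+s['ee_pos'];print(w)
h=np.pi+TY
for i,a in enumerate((0,-5,-10,-15,-20,-25)):
    P,Rt=tcp(H,BACK,w[0]+[0,-.6*i,1.5*i],h,np.radians(a)); d=delta(P,Rt,c);print(a,P,d[0],d[1]);c=(P,Rt)
E
```

```text
[[ 518.853 -259.328    2.617]
 [ 439.264 -267.425    2.542]]
0 [ 545.446 -256.146   61.414] [ 0.001 -0.    -0.001] [-0.005  0.01  -0.016]
-5 [ 550.443 -256.245   60.356] [ 0.125 -0.002 -0.026] [-0.1    0.995  0.   ]
-10 [ 555.2   -256.367   58.871] [ 0.119 -0.003 -0.037] [-0.1    0.995  0.   ]
-15 [ 559.679 -256.518   56.98 ] [ 0.112 -0.004 -0.047] [-0.1    0.995  0.   ]
-20 [ 563.848 -256.7     54.709] [ 0.104 -0.005 -0.057] [-0.1    0.995 -0.   ]
-25 [ 567.674 -256.916   52.088] [ 0.096 -0.005 -0.066] [-0.1    0.995  0.   ]
```

>>> send_rows([
  [1, 0.06, -0.001, 0.0, -0.05, 0.5, 0],
  [1, 0.06, -0.001, 0.0, -0.05, 0.5, 0],
  [1, 0.06, -0.002, -0.015, -0.05, 0.5, 0],
  [1, 0.06, -0.002, -0.015, -0.05, 0.5, 0],
  [1, 0.056, -0.002, -0.02, -0.05, 0.5, 0],
  [1, 0.056, -0.002, -0.02, -0.05, 0.5, 0],
  [1, 0.052, -0.002, -0.028, -0.05, 0.5, 0],
  [1, 0.052, -0.002, -0.028, -0.05, 0.5, 0],
  [1, 0.048, -0.002, -0.03, -0.05, 0.5, 0],
  [1, 0.048, -0.002, -0.03, -0.05, 0.5, 0],
])

```text
time_s: 11.45
ee_pos: [567.8, -256.7, 53.8]
tcp_rot: [-0.279, -0.04, 0.959, -0.015]
wrist_force: [-0.6, 1.2, -2.7]
opening: 0.12
```

```bash
python3 v.py 13
```

```text
11.45 [ 567.822 -256.718   53.789] [-0.279 -0.04   0.959 -0.015] [-0.587  1.214 -2.75 ]
```

View pics/v13.png

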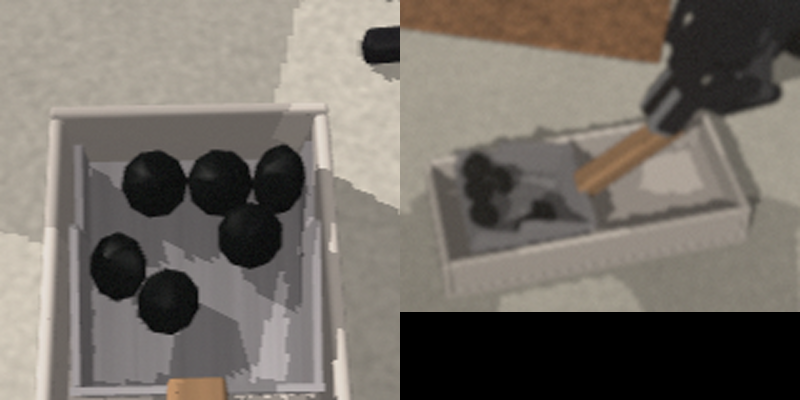

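>>> send_rows([
  [1, 0, 0, 0.03, -0.05, 0.5, 0],
  [1, 0, 0, 0.05, 0, 0, 0],
  [1, 0, 0, 0.1, 0, 0, 0],
  [1, 0, 0, 0.1, 0, 0, 0],
  [1, 0, 0, 0.1, 0, 0, 0],
  [1, 0, 0, 0.1, 0, 0, 0],
])

```text
time_s: 12.05
ee_pos: [568.0, -257.1, 74.4]
tcp_rot: [-0.298, -0.04, 0.954, -0.016]
wrist_force: [-0.6, -0.7, -3.1]
opening: 0.121
```

```bash
python3 v.py 14
```

```text
12.05 [ 568.023 -257.106   74.39 ] [-0.298 -0.04   0.954 -0.016] [-0.611 -0.657 -3.059]
```

View pics/v14.png

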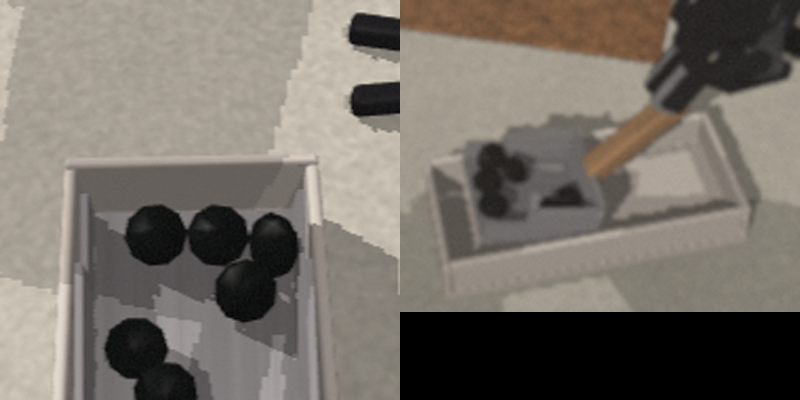

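View pics/wrist14.png

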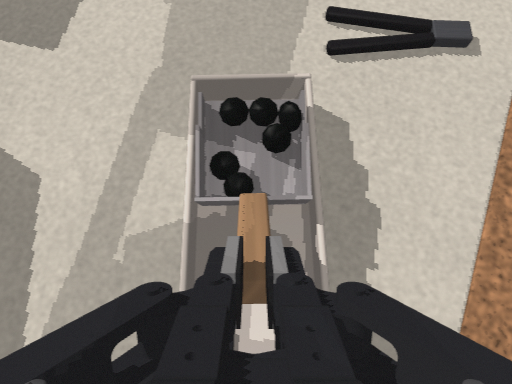

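```bash
python3 - <<'E'
import cv2
from h import crop
im=cv2.imread('pics/wrist14.png')[:,:,::-1]
crop(im,180,70,330,210,4,'g8.png')
E
```

```text
(no output)
```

View pics/g8.png

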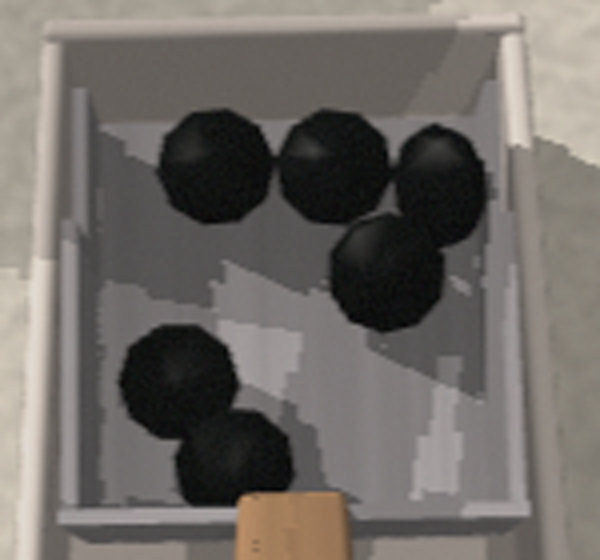

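```bash
python3 - <<'E'
from plan import *
q=np.array([[74,90],[498,82],[58,522],[528,517],[103,122],[482,116]])/4+[180,70]
p,r=fith(q);print(p,np.degrees(p[3:]),r.tolist())
s=ctrl.observe()
w=quat(s['tcp_rot']).apply(pts(p,np.array([[40,0,0],[-40,0,0],[-71.5,0,71.]])))+s['ee_pos'];print(w)
print("pitch up",np.degrees(np.arcsin((w[0,2]-w[1,2])/80)))
E
```

```text
[29.001 -1.404 79.856  0.397 -0.014] [22.725 -0.794] [[0.19494303132029245, -0.45447998705093084], [0.17336996078341826, 0.09168426818426667], [0.029796344610616643, 0.28819065707648406], [-0.00798743281688985, -0.16610352010587803], [-0.14422060301420744, 0.25919623406906], [-0.9023220543866274, 0.3471895901677613]]
[[ 460.626 -268.785   33.883]
 [ 538.509 -261.095   17.295]
 [ 583.79  -256.268   80.22 ]]
pitch up 11.966939757612971
```

```bash
python3 - <<'E'
from plan import *
q=np.array([[76,148],[321,145],[68,396],[328,390],[92,165],[308,160]])/[400/190,400/190]+[160,0]
p,r=fith(q);print(p,np.degrees(p[3:]),r.tolist())
E
```

```text
[43.087 -0.213 68.622  0.325 -0.006] [18.606 -0.372] [[0.5872034150900447, -0.9777829121707811], [-1.6399294025524114, -0.3282631611908471], [0.32683902434854417, -0.5840602908546657], [0.9805875513706042, 1.375567919067862], [0.1262092944010533, 0.2579903249540735], [-1.1166967037014275, 0.9363823666828012]]
```

>>> send_rows([
  [1, 0.05, 0.005, 0.03, -0.05, 0.5, 0],
  [1, 0.05, 0.005, 0.03, -0.05, 0.5, 0],
  [1, 0.05, 0.005, 0.03, -0.05, 0.5, 0],
  [1, 0.05, 0.005, 0.03, -0.05, 0.5, 0],
  [1, 0, 0, 0, 0, 0, 0],
  [1, 0, 0, 0, 0, 0, 0],
], grip_force=120)

```text
time_s: 12.65
ee_pos: [576.0, -255.9, 77.2]
tcp_rot: [-0.381, -0.039, 0.924, -0.021]
wrist_force: [0.2, -0.9, -2.5]
opening: 0.115
```

```bash
python3 look.py 15 wrist; python3 - <<'E'
import cv2
from h import crop
im=cv2.imread('pics/wrist15.png')[:,:,::-1]
crop(im,180,80,330,220,4,'g9.png')
E
```

```text
12.65 [ 576.039 -255.879   77.179] [-0.381 -0.039  0.924 -0.021] [ 0.199 -0.939 -2.507] 0.11549830948620103 [-0.269  0.947  1.105 -0.264  1.829 -1.892]
```

View pics/g9.png

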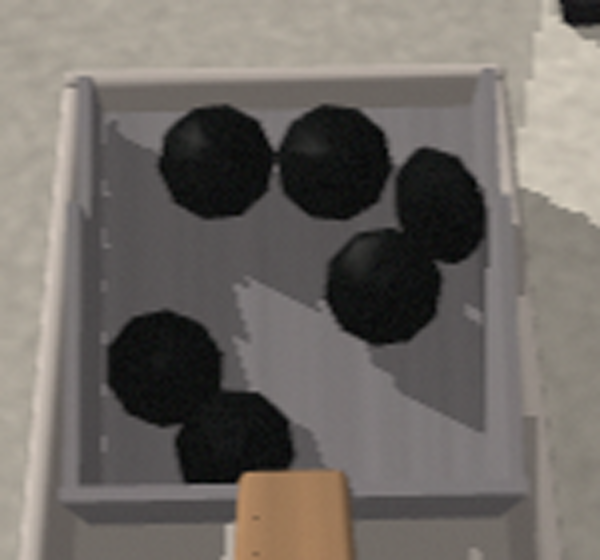

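```bash
cat > hp.py <<'E'
import sys,json
from plan import *
# args: json points, scale, ox, oy
q=np.array(json.loads(sys.argv[1]))/float(sys.argv[2])+[float(sys.argv[3]),float(sys.argv[4])]
p,r=fith(q);print(p,np.degrees(p[3:]),np.abs(r).max())
s=ctrl.observe()
w=quat(s['tcp_rot']).apply(pts(p,np.array([[40,0,0],[-40,0,0],[-71.5,0,71.]])))+s['ee_pos'];print(w)
print("pitch up",np.degrees(np.arcsin((w[0,2]-w[1,2])/80)))
E
python3 hp.py "[[80,80],[490,72],[58,492],[530,490],[108,112],[485,108]]" 4 180 80
```

```text
[23.901 -1.338 80.801  0.471 -0.014] [26.966 -0.809] 1.5462425699786309
[[ 464.603 -268.032   49.497]
 [ 540.382 -260.459   24.999]
 [ 591.819 -254.961   82.941]]
pitch up 17.832123672497154
```

>>> send_rows([
  [1, 0, 0, 0, 0, 0, 0],
  [1, 0, 0, 0, 0, 0, 0],
  [1, 0, 0, 0, 0, 0, 0],
  [1, 0, 0, 0, 0, 0, 0],
  [1, 0, 0, 0, 0, 0, 0],
  [1, 0, 0, 0, 0, 0, 0],
])

```text
time_s: 13.2
ee_pos: [576.0, -256.1, 78.3]
tcp_rot: [-0.381, -0.039, 0.924, -0.021]
wrist_force: [0.2, -0.1, -2.1]
opening: 0.117
```

```bash
python3 look.py 16 wrist; python3 - <<'E'
import cv2
from h import crop
im=cv2.imread('pics/wrist16.png')[:,:,::-1]
crop(im,180,80,330,220,4,'g10.png')
E
```

```text
13.2 [ 576.015 -256.118   78.325] [-0.381 -0.039  0.924 -0.021] [ 0.235 -0.053 -2.1  ] 0.11657573333517109 [-0.269  0.946  1.105 -0.264  1.831 -1.892]
```

View pics/g10.png

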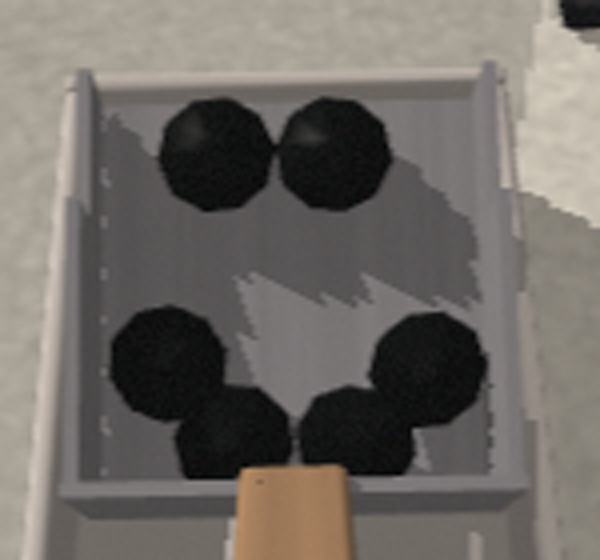

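>>> send_rows([
  [1, 0.03, 0.003, 0.03, -0.03, 0.3, 0],
  [1, 0.03, 0.003, 0.03, -0.03, 0.3, 0],
  [1, 0.03, 0.003, 0.03, -0.03, 0.3, 0],
  [1, 0.03, 0.003, 0.03, -0.03, 0.3, 0],
  [1, 0.03, 0.003, 0.03, -0.03, 0.3, 0],
  [1, 0.03, 0.003, 0.03, -0.03, 0.3, 0],
  [1, 0, 0, 0, 0, 0, 0],
  [1, 0, 0, 0, 0, 0, 0],
  [1, 0, 0, 0, 0, 0, 0],
])

```text
time_s: 14.0
ee_pos: [583.2, -255.4, 85.2]
tcp_rot: [-0.452, -0.037, 0.891, -0.025]
wrist_force: [-0.6, 0.4, -2.1]
opening: 0.115
```

```bash
python3 look.py 17 wrist; python3 - <<'E'
import cv2
from h import crop
im=cv2.imread('pics/wrist17.png')[:,:,::-1]
crop(im,180,80,330,220,4,'g11.png')
E
```

```text
14.0 [ 583.202 -255.417   85.239] [-0.452 -0.037  0.891 -0.025] [-0.623  0.421 -2.109] 0.11483511906300849 [-0.251  1.056  0.96  -0.31   2.017 -1.905]
```

View pics/g11.png

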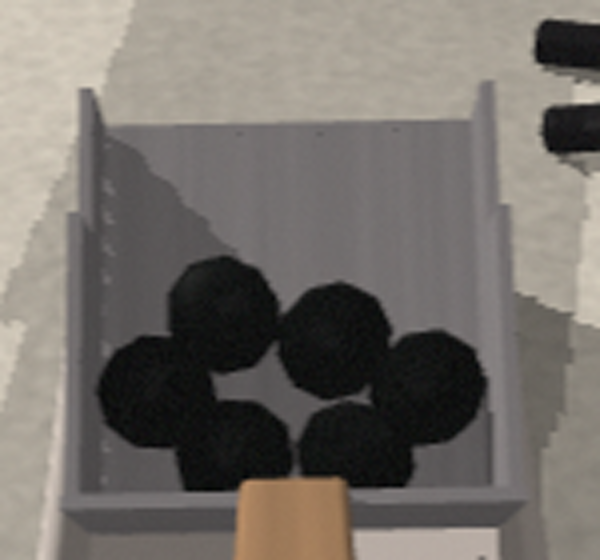

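```bash
python3 hp.py "[[82,90],[492,83],[64,495],[527,492],[104,127],[470,120]]" 4 180 80
```

```text
[22.111 -1.161 83.526  0.482 -0.016] [27.627 -0.907] 0.6355000126120558
[[ 467.468 -267.754   71.815]
 [ 538.866 -260.502   36.463]
 [ 598.16  -254.149   86.233]]
pitch up 26.225784686350966
```

```bash
cat >> plan.py <<'E'
H3=np.array([22.11,-1.16,83.53,0.482,-0.016])
E
python3 - <<'E'
from plan import *
h=np.pi+TY
s=ctrl.observe();c=(s['ee_pos'],quat(s['tcp_rot']))
print(c[0])
for lx,lz,a in ((545,125,-26),(545,125,-20),(545,110,0),(550,85,12),(550,65,25),(552,62,40),(552,62,55)):
    P,Rt=tcp(H3,LIP,np.array([lx,257,lz]),h,np.radians(a)); d=delta(P,Rt,c)
    b=Rt.apply(pts(H3,np.array([BACK])))[0]+P
    print(a,P,d[0],d[1],"back",b,"toolz",Rt.apply([0,0,1]));c=(P,Rt)
E
```

```text
[ 583.2   -255.463   85.546]
-26 [660.72  268.839 139.209] [ 1.938 13.108  1.342] [ 0.051 -0.042 -0.039] back [616.544 264.178  89.93 ] toolz [-0.802 -0.073 -0.593]
-20 [658.609 268.627 151.29 ] [-0.053 -0.005  0.302] [ 0.12  -1.194  0.   ] back [619.8   264.505  97.638] toolz [-0.736 -0.066 -0.674]
0 [642.809 267.042 173.764] [-0.395 -0.04   0.562] [ 0.399 -3.98   0.   ] back [624.6   264.987 110.   ] toolz [-0.462 -0.039 -0.886]
12 [632.48  265.504 167.813] [-0.258 -0.038 -0.149] [ 0.24  -2.388 -0.   ] back [627.861 264.812 101.633] toolz [-0.269 -0.019 -0.963]
25 [611.829 263.432 164.343] [-0.516 -0.052 -0.087] [ 0.26  -2.587  0.   ] back [622.142 264.238  98.809] toolz [-0.046  0.003 -0.999]
40 [586.138 260.653 174.047] [-0.642 -0.069  0.243] [ 0.3   -2.985 -0.   ] back [612.977 263.118 113.423] toolz [ 0.213  0.029 -0.977]
55 [556.119 257.641 179.115] [-0.75  -0.075  0.127] [ 0.3   -2.985  0.   ] back [597.657 261.581 127.532] toolz [ 0.457  0.053 -0.888]
```

>>> send_rows([
  [1, 0, 0, 0.15, 0, 0, 0],
  [1, 0, 0, 0.35, 0, 0, 0],
  [1, 0, 0, 0.4, 0, 0, 0],
  [1, 0, 0, 0.35, 0, 0, 0],
  [1, 0.02, 0.15, 0.2, 0, 0, 0],
  [1, 0.04, 0.3, 0.05, 0, 0, 0],
  [1, 0.06, 0.45, 0, 0, 0, 0],
  [1, 0.08, 0.6, 0, 0, 0, 0],
  [1, 0.08, 0.65, 0, 0, 0, 0],
  [1, 0.08, 0.65, 0, 0, 0, 0],
])

```text
time_s: 14.88
ee_pos: [597.4, -140.4, 144.6]
tcp_rot: [-0.453, -0.038, 0.89, -0.025]
wrist_force: [-0.2, -0.4, -2.2]
opening: 0.112
```

```bash
python3 look.py 18 wrist side
```

```text
14.9333 [ 598.114 -135.001  144.522] [-0.453 -0.04   0.89  -0.024] [ 0.053  4.762 -2.176] 0.11152467154787953 [-0.117  0.984  0.975 -0.203  2.104 -1.794]
```

View pics/wrist18.png

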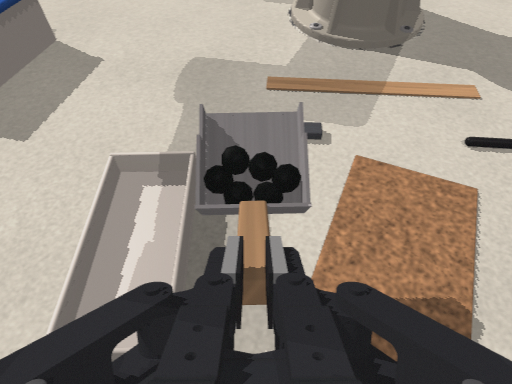

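>>> send_rows([
  [1, 0.06, 0.3, 0, 0, 0, 0],
  [1, 0.08, 0.5, 0, 0, 0, 0],
  [1, 0.08, 0.65, 0, 0, 0, 0],
  [1, 0.08, 0.65, 0, 0, 0, 0],
  [1, 0.08, 0.65, 0, 0, 0, 0],
  [1, 0.08, 0.65, 0, 0, 0, 0],
  [1, 0.08, 0.65, 0, 0, 0, 0],
  [1, 0.08, 0.65, 0, 0, 0, 0],
  [1, 0.08, 0.65, 0, 0, 0, 0],
  [1, 0.08, 0.65, 0, 0, 0, 0],
])

```text
time_s: 15.82
ee_pos: [628.5, 99.4, 145.2]
tcp_rot: [-0.453, -0.037, 0.89, -0.025]
wrist_force: [-0.1, 0.2, -2.3]
opening: 0.115
```

>>> send_rows([
  [1, 0.1, 0.65, 0, 0, 0, 0],
  [1, 0.1, 0.65, 0, 0, 0, 0],
  [1, 0.1, 0.65, 0, 0, 0, 0],
  [1, 0.1, 0.65, 0, 0, 0, 0],
  [1, 0.1, 0.6, 0, 0, 0, 0],
  [1, 0.08, 0.5, 0, 0, 0, 0],
  [1, 0.06, 0.35, 0, 0, 0, 0],
  [1, 0.04, 0.2, 0, 0, 0, 0],
  [1, 0.02, 0.05, 0, 0, 0, 0],
  [1, 0, 0, 0, 0, 0, 0],
])

```text
time_s: 16.65
ee_pos: [656.5, 269.3, 144.8]
tcp_rot: [-0.453, -0.038, 0.89, -0.025]
wrist_force: [-0.5, -0.5, -1.9]
opening: 0.114
```

```bash
python3 look.py 19 wrist side
```

```text
16.7 [656.64  268.433 145.047] [-0.453 -0.037  0.89  -0.025] [ 0.645 -0.434 -2.583] 0.11320630707867538 [ 0.299  1.191  0.542  0.225  2.328 -1.281]
```

View pics/wrist19.png

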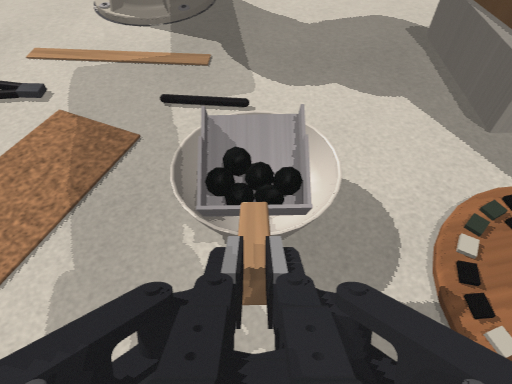

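View pics/side19.png

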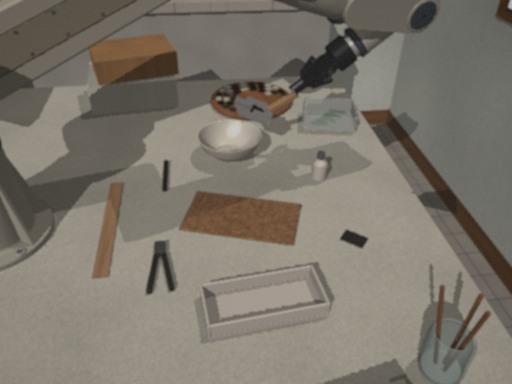

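```bash
python3 - <<'E'
from plan import *
import pickle
from scipy.optimize import least_squares
V=pickle.load(open('pics/wrist19.pkl','rb'))
P=pix2(*V,np.array([[171,172],[341,176],[195,134],[320,134],[188,208],[325,209],[215,120]]),58)
f=lambda c:np.hypot(*(P[:,:2]-c[:2]).T)-c[2]
q=least_squares(f,[527,257,85]);print(q.x,q.fun)
E
```

```text
[528.034 258.807  81.681] [ 1.762  0.675 -1.693 -0.543 -1.048 -0.131  0.977]
```

```bash
python3 - <<'E'
from plan import *
h=np.pi+TY
s=ctrl.observe();c=(s['ee_pos'],quat(s['tcp_rot']))
wp=[(-26.2,545,131),(0,545,106),(12,550,84),(25,550,64),(40,552,60),(54,552,60)]
n=[6,3,4,4,4]
for k in range(5):
    a0=np.array(wp[k]);a1=np.array(wp[k+1])
    for i in range(1,n[k]+1):
        a,lx,lz=a0+(a1-a0)*i/n[k]
        P,Rt=tcp(H3,LIP,np.array([lx,258,lz]),h,np.radians(a));d=delta(P,Rt,c);c=(P,Rt)
        print(round(a,1),d[0].round(3),d[1].round(2),P.round(0))
E
```

```text
-21.8 [0.064 0.045 0.105] [ 0.14 -0.89 -0.03] [659. 270. 149.]
-17.5 [-0.051 -0.005  0.113] [ 0.09 -0.87 -0.  ] [657. 269. 154.]
-13.1 [-0.067 -0.007  0.109] [ 0.09 -0.87  0.  ] [655. 269. 158.]
-8.7 [-0.083 -0.008  0.103] [ 0.09 -0.87 -0.  ] [651. 269. 162.]
-4.4 [-0.099 -0.01   0.096] [ 0.09 -0.87 -0.  ] [647. 268. 166.]
0.0 [-0.114 -0.011  0.088] [ 0.09 -0.87 -0.  ] [643. 268. 170.]
4.0 [-0.075 -0.012 -0.016] [ 0.08 -0.8  -0.  ] [640. 268. 169.]
8.0 [-0.086 -0.013 -0.024] [ 0.08 -0.8  -0.  ] [636. 267. 168.]
12.0 [-0.097 -0.014 -0.034] [ 0.08 -0.8  -0.  ] [632. 267. 167.]
15.2 [-0.12  -0.012 -0.011] [ 0.06 -0.65  0.  ] [628. 266. 166.]
18.5 [-0.126 -0.013 -0.018] [ 0.06 -0.65 -0.  ] [623. 266. 166.]
21.8 [-0.132 -0.013 -0.025] [ 0.06 -0.65  0.  ] [617. 265. 165.]
25.0 [-0.138 -0.014 -0.033] [ 0.06 -0.65  0.  ] [612. 264. 163.]
28.8 [-0.152 -0.017  0.071] [ 0.07 -0.75  0.  ] [606. 264. 166.]
32.5 [-0.158 -0.017  0.06 ] [ 0.07 -0.75  0.  ] [599. 263. 169.]
36.2 [-0.164 -0.018  0.049] [ 0.07 -0.75 -0.  ] [593. 262. 171.]
40.0 [-0.168 -0.018  0.037] [ 0.07 -0.75 -0.  ] [586. 262. 172.]
43.5 [-0.172 -0.017  0.047] [ 0.07 -0.7   0.  ] [579. 261. 174.]
47.0 [-0.174 -0.017  0.037] [ 0.07 -0.7  -0.  ] [572. 260. 175.]
50.5 [-0.176 -0.018  0.026] [ 0.07 -0.7   0.  ] [565. 260. 176.]
54.0 [-0.177 -0.018  0.015] [ 0.07 -0.7  -0.  ] [558. 259. 177.]
```

>>> send_rows([
  [1, 0.03, 0.02, 0.1, 0.09, -0.8, 0],
  [1, -0.03, 0, 0.11, 0.09, -0.87, 0],
  [1, -0.06, 0, 0.11, 0.09, -0.87, 0],
  [1, -0.08, 0, 0.1, 0.09, -0.87, 0],
  [1, -0.1, -0.01, 0.1, 0.09, -0.87, 0],
  [1, -0.11, -0.01, 0.09, 0.09, -0.87, 0],
  [1, -0.075, -0.012, -0.016, 0.08, -0.8, 0],
  [1, -0.086, -0.013, -0.024, 0.08, -0.8, 0],
  [1, -0.097, -0.014, -0.034, 0.08, -0.8, 0],
])

```text
time_s: 17.5
ee_pos: [632.3, 265.6, 168.0]
tcp_rot: [-0.137, -0.042, 0.99, -0.006]
wrist_force: [0.1, 0.2, -2.4]
opening: 0.116
```

```bash
python3 look.py 20 wrist side
```

```text
17.55 [629.898 265.495 168.567] [-0.136 -0.042  0.99  -0.006] [ 0.113 -0.6   -1.793] 0.1093533849592518 [ 0.357  0.63   1.282  0.072  1.493 -1.314]
```

View pics/wrist20.png

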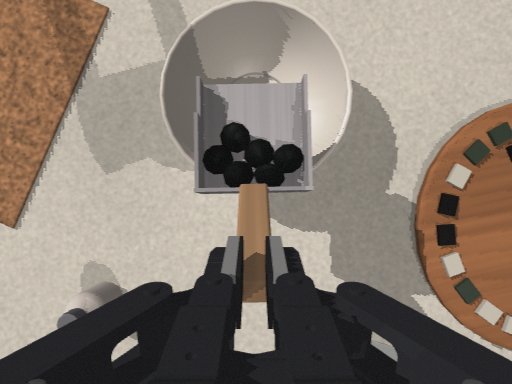

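View pics/side20.png

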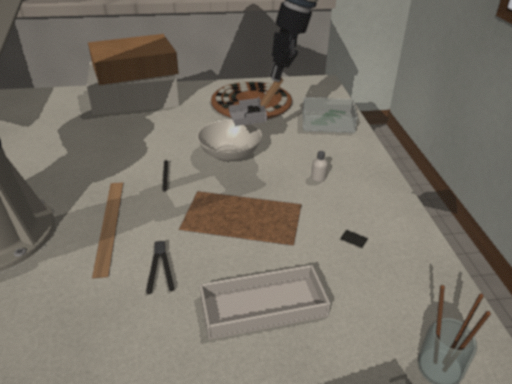

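>>> send_rows([
  [1, -0.12, -0.012, -0.011, 0.06, -0.65, 0],
  [1, -0.126, -0.013, -0.018, 0.06, -0.65, 0],
  [1, -0.132, -0.013, -0.025, 0.06, -0.65, 0],
  [1, -0.138, -0.014, -0.033, 0.06, -0.65, 0],
  [1, -0.152, -0.017, 0.07, 0.07, -0.75, 0],
  [1, -0.158, -0.017, 0.06, 0.07, -0.75, 0],
  [1, -0.164, -0.018, 0.049, 0.07, -0.75, 0],
  [1, -0.168, -0.018, 0.037, 0.07, -0.75, 0],
])

```text
time_s: 18.27
ee_pos: [586.2, 261.2, 172.3]
tcp_rot: [0.106, -0.042, 0.993, 0.006]
wrist_force: [0.1, 0.2, -2.5]
opening: 0.114
```

>>> send_rows([
  [1, -0.172, -0.017, 0.047, 0.07, -0.7, 0],
  [1, -0.174, -0.017, 0.037, 0.07, -0.7, 0],
  [1, -0.1, -0.01, 0.02, 0.04, -0.4, 0],
  [1, 0, 0, 0, 0, 0, 0],
  [1, 0, 0, 0, 0, 0, 0],
])

```text
time_s: 18.68
ee_pos: [568.3, 259.8, 176.1]
tcp_rot: [0.183, -0.042, 0.982, 0.01]
wrist_force: [0.2, 0.1, -2.1]
opening: 0.117
```

```bash
python3 look.py 21 wrist side scene
```

```text
18.7833 [569.585 260.375 176.523] [ 0.183 -0.042  0.982  0.01 ] [ 1.117 -0.384 -1.677] 0.11488787757566953 [ 0.514  0.21   1.943 -0.239  0.662 -0.976]
```

View pics/wrist21.png

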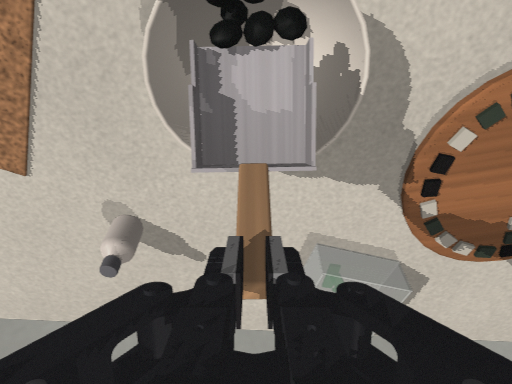

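View pics/side21.png

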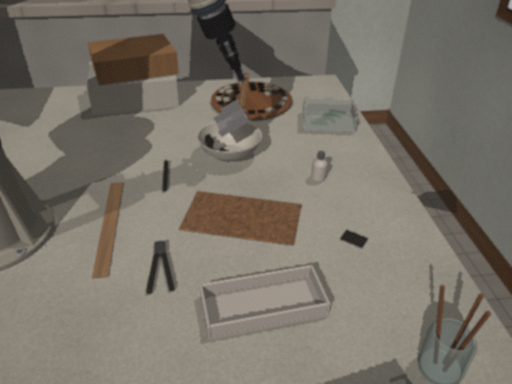

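```bash
python3 - <<'E'
import cv2
from h import crop
im=cv2.imread('pics/wrist21.png')[:,:,::-1]
crop(im,170,20,340,190,3.4,'g12.png')
E
```

```text
(no output)
```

View pics/g12.png

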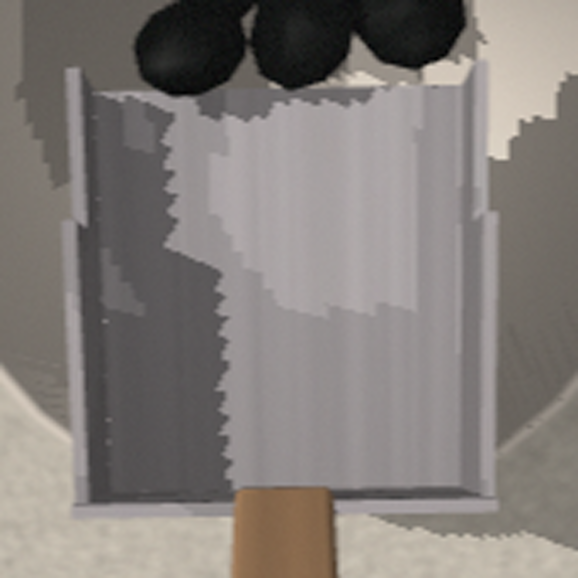

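```bash
python3 hp.py "[[66,68],[488,62],[74,516],[497,509],[90,94],[472,86]]" 3.4 170 20
```

```text
[61.648 -1.308 64.772  0.116 -0.016] [ 6.634 -0.901] 1.3295213567354496
[[500.588 253.036  75.132]
 [570.988 260.165 112.455]
 [565.734 259.817 189.95 ]]
pitch up -27.80954767298247
```

```bash
python3 - <<'E'
from plan import *
H=np.array([61.65,-1.31,64.77,.116,-.016])
s=ctrl.observe();c=(s['ee_pos'],quat(s['tcp_rot']))
for oz,a in ((60,0),(24,0),(4,0)):
    P,Rt=tcp(H,np.zeros(3),np.array([535,-13,oz]),2.97,a);d=delta(P,Rt,c);c=(P,Rt);print(P,d[0],d[1])
E
```

```text
[602.771 -24.531 117.199] [ 0.827 -7.123 -1.482] [ 0.227  5.577 -3.057]
[602.771 -24.531  81.199] [ 0.   0.  -0.9] [0. 0. 0.]
[602.771 -24.531  61.199] [ 0.   0.  -0.5] [0. 0. 0.]
```

>>> send_rows([
  [1, 0, 0, 0.3, 0, 0, 0],
  [1, 0, 0, 0.6, 0, 0, 0],
  [1, 0, 0, 0.6, 0, 0, 0],
  [1, 0.06, -0.2, 0, 0.016, 0.4, -0.22],
  [1, 0.06, -0.4, 0, 0.016, 0.4, -0.22],
  [1, 0.06, -0.55, 0, 0.016, 0.4, -0.22],
  [1, 0.06, -0.6, 0, 0.016, 0.4, -0.22],
  [1, 0.06, -0.6, 0, 0.016, 0.4, -0.22],
  [1, 0.06, -0.6, 0, 0.016, 0.4, -0.22],
  [1, 0.06, -0.6, 0, 0.016, 0.4, -0.22],
])

```text
time_s: 19.67
ee_pos: [586.2, 117.2, 236.5]
tcp_rot: [0.062, 0.027, 0.998, 0.008]
wrist_force: [0.2, 0.3, -1.8]
opening: 0.115
```

>>> send_rows([
  [1, 0.06, -0.6, -0.2, 0.016, 0.4, -0.22],
  [1, 0.06, -0.6, -0.3, 0.016, 0.4, -0.22],
  [1, 0.06, -0.6, -0.3, 0.016, 0.4, -0.22],
  [1, 0.06, -0.6, -0.3, 0.016, 0.4, -0.22],
  [1, 0.06, -0.55, -0.3, 0.016, 0.4, -0.22],
  [1, 0.06, -0.4, -0.3, 0.016, 0.4, -0.22],
  [1, 0.05, -0.22, -0.3, 0.016, 0.38, -0.2],
  [1, 0, 0, 0, 0, 0, 0],
])

```text
time_s: 20.33
ee_pos: [602.2, -26.8, 153.3]
tcp_rot: [-0.06, 0.095, 0.994, 0.005]
wrist_force: [-1.5, 0.9, -1.8]
opening: 0.11
```

```bash
python3 look.py 22 wrist side; python3 - <<'E'
import cv2
from h import crop
im=cv2.imread('pics/wrist22.png')[:,:,::-1]
crop(im,170,0,340,200,2.9,'g13.png')
im=cv2.imread('pics/side22.png')[:,:,::-1]
crop(im,160,70,330,260,3,'g14.png')
E
```

```text
20.3833 [602.199 -25.652 154.428] [-0.059  0.094  0.994  0.006] [ 0.227  0.52  -1.397] 0.11484597867355806 [-0.055  0.428  1.624  0.017  1.206 -1.444]
```

View pics/g13.png

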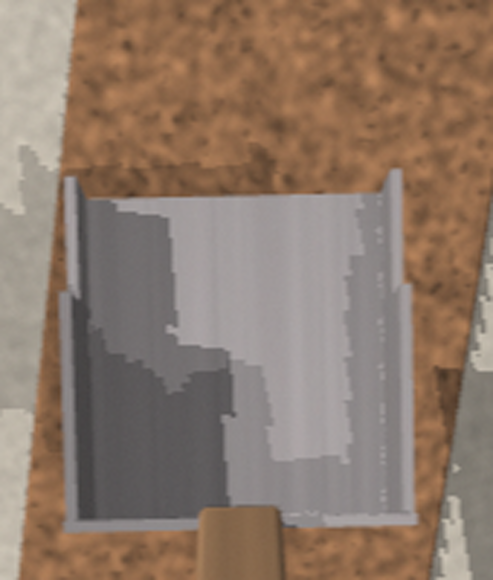

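View pics/g14.png

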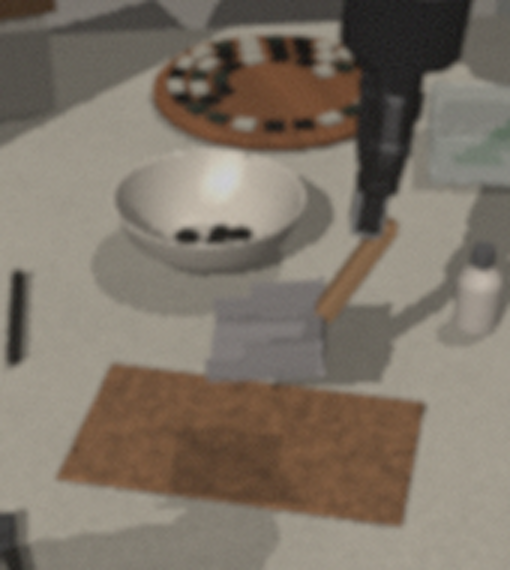

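```bash
python3 hp.py "[[65,178],[402,170],[64,530],[417,524],[82,198],[390,192]]" 2.9 170 0
```

```text
[49.269 -1.613 71.093  0.229 -0.019] [13.113 -1.078] 1.276059312898292
[[506.462  -9.001  86.095]
 [584.828 -22.357  95.057]
 [607.862 -26.175 169.139]]
pitch up -6.431747025511721
```

```bash
python3 - <<'E'
from plan import *
H=np.array([49.27,-1.61,71.1,.229,-.019])
s=ctrl.observe();c=(s['ee_pos'],quat(s['tcp_rot']))
for oz,a in ((50,0),(8,0),(4,0)):
    P,Rt=tcp(H,np.zeros(3),np.array([535,-13,oz]),2.97,a);d=delta(P,Rt,c);c=(P,Rt);print(P,d[0],d[1])
E
```

```text
[598.268 -23.567 108.059] [-0.097  0.031 -1.185] [ 0.235  1.266 -0.033]
[598.268 -23.567  66.059] [ 0.    0.   -1.05] [0. 0. 0.]
[598.268 -23.567  62.059] [ 0.   0.  -0.1] [0. 0. 0.]
```

>>> send_rows([
  [1, -0.02, 0.005, -0.15, 0.05, 0.25, 0],
  [1, -0.02, 0.005, -0.3, 0.05, 0.25, 0],
  [1, -0.02, 0.005, -0.35, 0.05, 0.25, 0],
  [1, -0.02, 0.005, -0.35, 0.05, 0.25, 0],
  [1, -0.02, 0.005, -0.35, 0.04, 0.27, 0],
  [1, 0, 0, -0.3, 0, 0, 0],
  [1, 0, 0, -0.2, 0, 0, 0],
  [1, 0, 0, -0.1, 0, 0, 0],
  [1, 0, 0, 0, 0, 0, 0],
  [1, 0, 0, 0, 0, 0, 0],
])

```text
time_s: 21.27
ee_pos: [597.6, -23.2, 72.5]
tcp_rot: [-0.113, 0.093, 0.989, 0.011]
wrist_force: [-0.1, 0.1, -2.3]
opening: 0.113
```

```bash
python3 look.py 23 wrist side; python3 - <<'E'
import cv2
from h import crop
im=cv2.imread('pics/wrist23.png')[:,:,::-1]
crop(im,170,0,340,200,2.9,'g15.png')
im=cv2.imread('pics/side23.png')[:,:,::-1]
crop(im,160,100,330,260,3,'g16.png')
E
```

```text
21.3167 [597.916 -23.276  72.854] [-0.113  0.093  0.989  0.011] [ 0.054 -0.58  -2.186] 0.11538627379385731 [-0.06   0.576  1.6    0.031  1.191 -1.458]
```

View pics/g15.png

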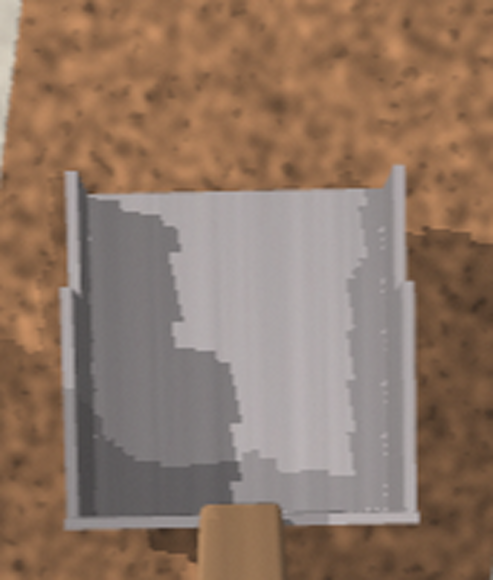

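View pics/g16.png

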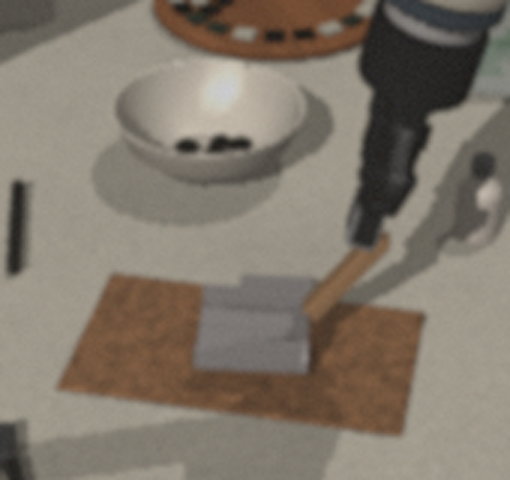

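>>> send_rows([
  [1, 0, 0, -0.05, 0, 0, 0],
  [1, 0, 0, -0.05, 0, 0, 0],
  [1, 0, 0, -0.05, 0, 0, 0],
  [1, 0, 0, -0.05, 0, 0, 0],
  [1, 0, 0, 0, 0, 0, 0],
])

```text
time_s: 21.78
ee_pos: [597.2, -23.4, 63.7]
tcp_rot: [-0.114, 0.093, 0.989, 0.011]
wrist_force: [-0.9, 0.3, -1.5]
opening: 0.116
```

```bash
python3 hp.py "[[65,173],[404,166],[66,530],[419,523],[83,195],[392,188]]" 2.9 170 0
```

```text
[50.088 -1.25  70.306  0.211 -0.02 ] [12.08  -1.148] 1.2602682894274495
[[493.933  -5.926   7.309]
 [572.808 -19.214   5.847]
 [605.141 -24.682  76.26 ]]
pitch up 1.046908516757511
```

>>> send_rows([
  [1, 0, 0, -0.03, 0, 0, 0],
  [1, 0, 0, -0.03, 0, 0, 0],
  [1, 0, 0, -0.03, 0, 0, 0],
  [1, 0, 0, 0, 0, 0, 0],
])

```text
time_s: 22.12
ee_pos: [598.2, -23.3, 60.7]
tcp_rot: [-0.113, 0.093, 0.989, 0.011]
wrist_force: [1.0, 0.2, 0.5]
opening: 0.114
```

```bash
python3 look.py 24 wrist side; python3 - <<'E'
import cv2
from h import crop
im=cv2.imread('pics/wrist24.png')[:,:,::-1]
crop(im,170,0,340,200,2.9,'g17.png')
im=cv2.imread('pics/side24.png')[:,:,::-1]
crop(im,200,170,310,250,6,'g18.png')
E
```

```text
22.1667 [598.036 -23.307  60.721] [-0.113  0.093  0.989  0.011] [ 0.188 -0.127  0.516] 0.11705963728196549 [-0.06   0.591  1.605  0.031  1.171 -1.459]
```

View pics/g17.png

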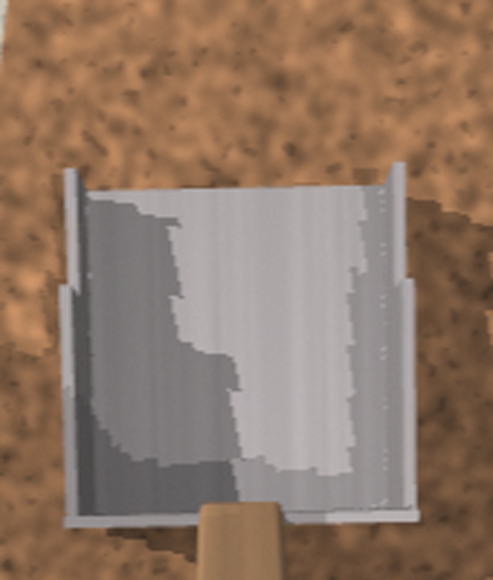

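View pics/g18.png

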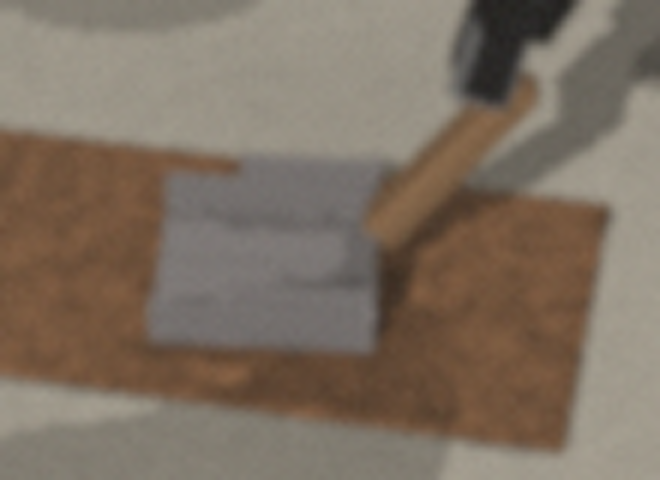

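>>> send_rows([
  [1, 0, 0, -0.02, 0, 0, 0],
  [1, 0, 0, 0, 0, 0, 0],
  [1, 0, 0, 0, 0, 0, 0],
], grip_force=30)

```text
time_s: 22.47
ee_pos: [598.6, -23.4, 60.3]
tcp_rot: [-0.112, 0.093, 0.989, 0.011]
wrist_force: [3.8, 0.5, 4.6]
opening: 0.112
```

>>> send_rows([
  [0.8, 0, 0, 0, 0, 0, 0],
  [0.6, 0, 0, 0, 0, 0, 0],
  [0.4, 0, 0, 0, 0, 0, 0],
  [0.2, 0, 0, 0, 0, 0, 0],
  [0, 0, 0, 0, 0, 0, 0],
  [0, 0, 0, 0, 0, 0, 0],
  [0, 0, 0, 0, 0, 0, 0],
  [0, 0, 0, 0, 0, 0, 0],
])

```text
time_s: 23.13
ee_pos: [597.5, -23.4, 59.6]
tcp_rot: [-0.114, 0.093, 0.989, 0.011]
wrist_force: [0.1, -0.0, 0.2]
opening: 0.999
```

```bash
python3 look.py 25 wrist side
```

```text
23.1833 [597.501 -23.355  59.677] [-0.114  0.093  0.989  0.011] [-0.137 -0.324  0.105] 0.9985720160765834 [-0.06   0.592  1.606  0.031  1.17  -1.459]
```

View pics/wrist25.png

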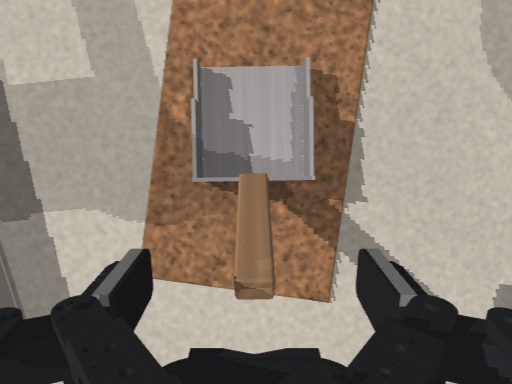

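>>> send_rows([
  [0, 0.03, 0, 0.15, 0, 0, 0],
  [0, 0.07, 0, 0.3, 0, 0, 0],
  [0, 0.09, 0, 0.4, 0, 0, 0],
  [0, 0.11, 0, 0.5, 0, 0, 0],
  [0, 0.11, 0, 0.5, 0, 0, 0],
  [0, 0.11, 0, 0.5, 0, 0, 0],
  [0, 0.09, 0, 0.5, 0, 0, 0],
  [0, 0, 0, 0.4, 0, 0, 0],
  [0, 0, 0, 0.2, 0, 0, 0],
  [0, 0, 0, 0, 0, 0, 0],
])

```text
time_s: 24.07
ee_pos: [623.3, -23.4, 200.6]
tcp_rot: [-0.111, 0.093, 0.989, 0.011]
wrist_force: [0.2, 0.8, -0.4]
opening: 0.999
```

```bash
python3 look.py 26 wrist side scene; python3 - <<'E'
import cv2
from h import crop
im=cv2.imread('pics/side26.png')[:,:,::-1]
crop(im,180,110,310,250,4,'g19.png');crop(im,130,80,400,345,2.2,'g20.png')
im=cv2.imread('pics/scene26.png')[:,:,::-1]
crop(im,150,120,400,330,3,'g21.png')
E
```

```text
24.1667 [621.773 -23.351 197.693] [-0.113  0.093  0.989  0.011] [0.608 0.253 0.009] 0.9985846365092362 [-0.058  0.487  1.447  0.029  1.434 -1.449]
```

View pics/g20.png

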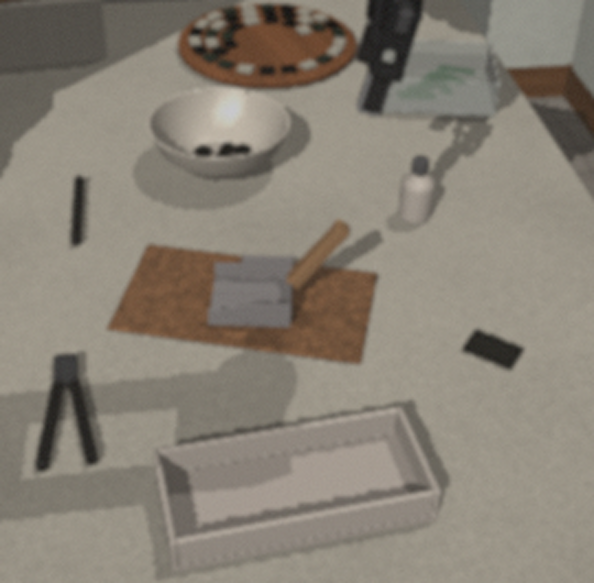

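View pics/g21.png

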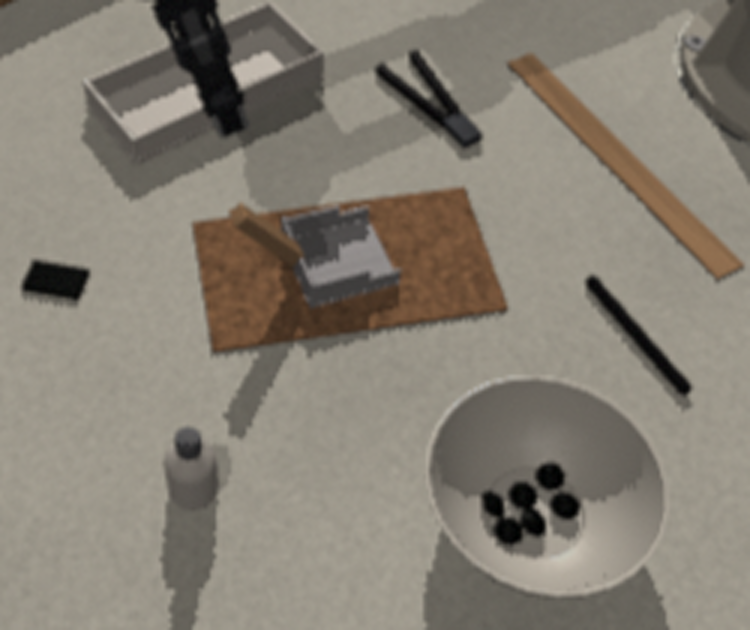

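View pics/g19.png

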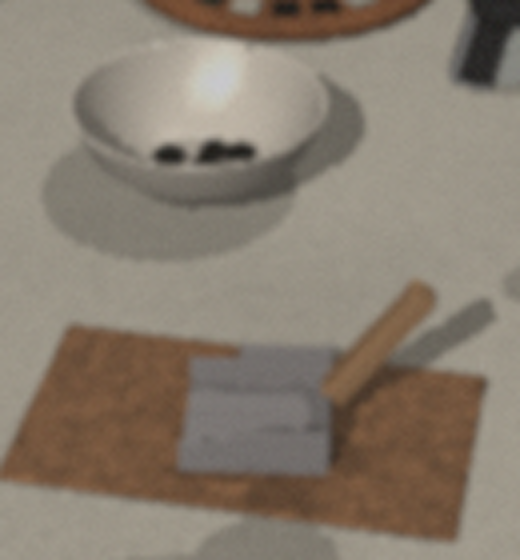

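View pics/wrist26.png

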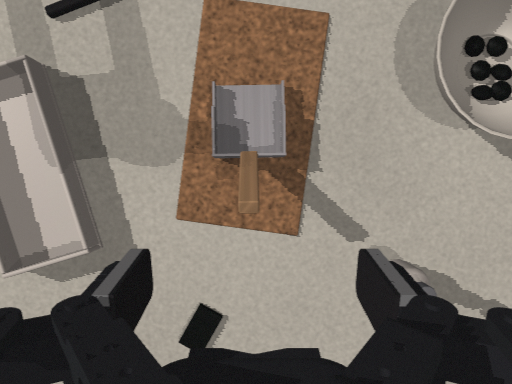

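```bash
python3 -c "
from plant import ctrl
print(ctrl.finish_job())"
```

```text
the job is handed in; nothing more can be done
None
```

I scooped all six gems out of the tray in one pass and tipped them into the bowl. Then I laid the empty scoop back on its mat and backed the open gripper clear. The job was handed in at about 24 s of the 72 s allowed, and `finish_job` gave no verdict.

**Last checks:**
- The final side, scene and wrist pictures show six gems in the bowl and the tray empty.
- The scoop is resting on the mat about where it started. It looks level in the pictures. The last tilt I measured, just before it touched the mat, was 1°.
- By eye, the bowl and the other things on the table look unmoved. I did not measure their final positions.
- The fingers only ever touched the handle. The highest wrist force I read was about 8 N, while pushing the gems into the scoop.

**What didn't go as planned:**
- **Slipping grip:** the handle turned in the grip by up to about 27° while lifting, even at 120 N. I measured the tilt again from the wrist camera and tilted the tool to make up for it, and no gem fell out.
- **Jammed gem:** one gem wedged in a tray corner at first. I backed off, shifted sideways and pushed again to free it.
- **Tray size:** the tray looked about 2% smaller in the pictures than its stated size. Its centre agreed between two cameras, so this had no effect.

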